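Pack the party toffees into the vacuum canister

ROBOT

A 6-joint arm with a two-finger parallel gripper is mounted at the origin on the work surface. World frame = base frame: x ahead of the robot, y to its left, z up, the work surface at z = 0. Lengths are in mm, angles in rad, forces in N, time in s.
With the tool pointing down it reaches from about 275 to 1000 mm from the base axis. Payload 8.4 kg.
Tool frame: the origin (TCP) lies between the finger pads; the fingertips stand 25 mm ahead of it and the grasp point (between the pads) lies 6 mm ahead of it; z points along the fingers, y is the line along which they close (so a half turn about z gives the same grasp; the last joint's range is limited). The gripper opens to 85 mm and grips with 20 to 120 N. Pads are 22 mm wide; open, the fingers measure 114 mm over their backs; the gripper's body (76 mm by 85 mm) begins 54 mm behind the grasp point. The pads swing forward as they close: fully open they stand 13 mm farther back than shut.
Start: joints at [-0.002, 0.353, 1.633, -0, 1.155, -0.002], TCP at [625.002, -0, 221.081] pointing down, gripper open.
Joint ranges: [-2.63, 2.63], [-0.92, 2.1], [0.06, 2.66], [-1.3, 4.44], [0, 2.69], [-3.02, 3.02]. Speed limits (rad/s): [2.22, 2.22, 2.79, 3.14, 3.14, 3.14].

INTERFACE

Orientations are given as [roll, pitch, yaw] about the fixed x, y, z axes, in that order (R = Rz(yaw) Ry(pitch) Rx(roll)).
In Python, from rig import r, eyes, workorder gives the robot as it stands. The module is installed in compiled form; this text tells all that it offers.
- The arm moves only by the tool step_arm, never from a script. Its argument "moves" is a list of rows, each an object of numbers: "tx", "ty", "tz": the shift along the tool's x, y, z scaled (see below); "ax", "ay", "az": the turn, a rotation vector about the tool's x, y, z scaled (see below). In form: [{"tx": .., "ty": .., "tz": .., "ax": .., "ay": .., "az": ..}, ...]. A call has 1 to 5 rows; each row shifts and turns the commanded pose from where the row before left it, along the tool's axes as they then stand; what a row does not reach is not made up. The controller multiplies each number of a shift by 25 mm and each number of a turn by 90 degrees. A row lasts 1/8 s, in which the tool goes at most 62.5 mm and 10.7 degrees, less where a joint would pass 70% of its speed; a pose out of reach is approached as far as the arm can. A call with a number of a shift or a turn outside -1 to 1 is refused whole. A call with a gripper value outside its range is refused whole. "gripper" is the opening, from 0 (shut) to 1 (fully open), set as the call begins (left out, the last holds). The fingers move at their own pace and stop on an object; "newtons" is the grip in N (left out, the last holds). Time passes only in rows, so rows that do not move let the fingers close. It gives the time, the measured TCP pose, the force, the opening and the grip force at its end, in the units of the state.
- r.sense(): the state, without advancing time (a new reading comes with each control period).
- eyes.grab_frame(name): name is "scene" or "side" or "wrist"; returns (picture, depth): 400x640x3 uint8, red, green, blue; 400x640 float32, mm along the optical axis (not along the pixel's ray), 0 where there is no reading.
- eyes.camera_info(name): a dict with "intrinsics" (3x3 intrinsics, pixels), "cam_to_world" (4x4, takes a point from camera to world coordinates). Camera axes: x right, y up, looking along -z (the intrinsics and any distortion apply to the point x, -y, -z); pixel columns grow to the right and rows downward; lengths in mm; the calibration is good to about 2 mm. A picture is of the moment at which its call begins: read the wrist's pose just before it. camera_info takes no time and is no camera call; for the wrist camera it gives the pose at the moment of the call.
- workorder.sign_off(): hands the job in; it is judged then, once.
The state is a dict: "clock": time; "qpos": joint angles; "qvel": joint speeds; "joint_efforts": joint torques, N m; "eef_pos": TCP position; "tcp_rot": TCP orientation; "contact_force": force on the tool from outside, world axes, zero at the start; "wrist_torque": the same for the moment, N m; "opening": opening from 0.0 (shut) to 1.0 (fully open); "grasp_force": force on a finger pad.
Only numpy, scipy, OpenCV 4.12 (cv2) and the standard library are available. Lean on these libraries where they do the work, as an engineer would, in place of code of your own. Each camera call takes 0.05 s, during which the arm holds its last target. There are 200 camera calls.

TASK

Pick up the toffees left on the counter and drop them into the blue cup with the others, then pour the whole cupful into the station's clear canister, putting in any that spill, and stand the empty cup upright on its cork coaster again. With all toffees in, set the lid level and home on the canister, press the red lever down until its catch holds it, and then press the blue, the white and the green key fully down, in that order and one at a time. Leave the mug and the jar where they are.

Things in the scene. Friction and masses are not known exactly. Their poses are not given: they have to be found in the camera images.
- toffee1: foil-wrapped toffee, gold with a red band round its middle: block 18 x 18 mm (own x, y) by 15 mm high (z), 12 g; origin at the centre of its underside. At the start it is in the cup
- toffee2: foil-wrapped toffee, gold with a red band round its middle: block 18 x 18 mm (own x, y) by 15 mm high (z), 12 g; origin at the centre of its underside. At the start it is in the cup
- toffee3: foil-wrapped toffee, gold with a red band round its middle: block 18 x 18 mm (own x, y) by 15 mm high (z), 12 g; origin at the centre of its underside. At the start it is in the cup; absent (None) in some runs
- toffee4: foil-wrapped toffee, gold with a red band round its middle: block 18 x 18 mm (own x, y) by 15 mm high (z), 12 g; origin at the centre of its underside. At the start it is in the cup; absent (None) in some runs
- stray1: foil-wrapped toffee, gold with a red band round its middle: block 18 x 18 mm (own x, y) by 15 mm high (z), 12 g; origin at the centre of its underside. At the start it lies flat on the counter in front of the station; absent (None) in some runs
- stray2: foil-wrapped toffee, gold with a red band round its middle: block 18 x 18 mm (own x, y) by 15 mm high (z), 12 g; origin at the centre of its underside. At the start it lies flat on the counter in front of the station; absent (None) in some runs
- stray3: foil-wrapped toffee, gold with a red band round its middle: block 18 x 18 mm (own x, y) by 15 mm high (z), 12 g; origin at the centre of its underside. At the start it lies flat on the counter in front of the station; absent (None) in some runs
- stray4: foil-wrapped toffee, gold with a red band round its middle: block 18 x 18 mm (own x, y) by 15 mm high (z), 12 g; origin at the centre of its underside. At the start it lies flat on the counter in front of the station; absent (None) in some runs
- cup: blue round cup without handle, open at the top, 95 mm high; outer radius 27 mm at the foot widening evenly to 35 mm at the rim (32 mm at 60 mm up), wall 3 mm, floor 5 mm thick, 120 g empty; at the start it stands on the coaster with toffees in its lower half; origin at the centre of its underside, z towards its mouth
- cup_rim (a point): centre of the cup's mouth, 95 mm above its origin; turns with the cup
- coaster: fixed round cork coaster, radius 52 mm, 6 mm thick, where the cup stands and belongs; to the left or to the right; origin at the centre of its underside
- lid: round lid, 160 g, at first on a 6 mm thick wooden trivet on the side away from the cup: grey rubber plug (radius 53 mm, z 0 to 12 mm), white disc (radius 74 mm, z 12 to 20), blue knob (radius 13 mm, z 20 to 52) on the axis; origin at the centre of the plug's underside. Home on the canister the disc lies on the rim and the origin is 12 mm below the mouth
- station: fixed white vacuum-storage station: slab 190 mm (x) by 360 mm (y -205 to +155) by 30 mm high; clear canister at y +80; grey console with three keys (x -70 to +90, y -163 to -8, top at 60 mm); red lock lever at y -185 between steel cheeks (x +40 to +90, up to 71 mm high). Origin at counter level; its front, -x, faces the robot
- canister_mouth (a point): centre of the open mouth of the clear canister with a blue rim band (part of the station, immovable), at rim height, 115 mm above the counter; inner radius 66 mm at the rim and 62 mm at the inner floor, which is 80 mm below, wall 4 mm
- lock_lever (a joint): red-ended steel lever hinged on the station, rad: 0 = up (rises 0.7 rad above level towards the robot), 0.7 = level, fully down against its stop. It springs back up when let go before about 0.5; beyond that an over-centre catch pulls it down and holds it at 0.7. Up to about 10 N on the pad, straight down
- lever_pad (a point): centre of the red pad at the lever's end, 46 mm along the lever by 26 mm wide and 12 mm thick; 125 mm from the hinge; on pressing it sinks 80 mm and comes 30 mm nearer to the robot (station's -x)
- key_blue (a joint): blue key on the console, m: 0 = up, 0.006 = fully down; springs back; fully down at 5 N; takes effect beyond 0.0045
- key_blue_top (a point): centre of the top of the blue key, a round button of radius 13 mm in a black collar, 18 mm above the console when up; pressed straight down; the three stand in a row 46 mm apart in any order
- key_white (a joint): white key on the console, m: 0 = up, 0.006 = fully down; springs back; fully down at 5 N; takes effect beyond 0.0045
- key_white_top (a point): centre of the top of the white key, a round button of radius 13 mm in a black collar, 18 mm above the console when up; pressed straight down; the three stand in a row 46 mm apart in any order
- key_green (a joint): green key on the console, m: 0 = up, 0.006 = fully down; springs back; fully down at 5 N; takes effect beyond 0.0045
- key_green_top (a point): centre of the top of the green key, a round button of radius 13 mm in a black collar, 18 mm above the console when up; pressed straight down; the three stand in a row 46 mm apart in any order
- mug: white mug with a handle, radius 38 mm, 90 mm high, a bystander to leave alone; origin at the centre of its underside
- jar: amber jar with a brass cap, radius 35 mm, 110 mm high, a bystander to leave alone; origin at the centre of its underside
Things that resemble listed ones, but are neither listed nor needed, are in the scene too. What is meant by the cup is not pink or purple, and is the larger of those in its own colour.

How it is judged (in metres and radians):
On the way, in this order (a step that is already met when the one before it is completed fails the run):
1. every toffee, the strays too, lies in the upright cup (angle between cup's own z axis and vertical below 0.25 rad and horizontal distance between each of toffee1, toffee2, toffee3, toffee4, stray1, stray2, stray3, stray4 and cup below 0.036 m and z of toffee1 in the frame of cup between 0 and 0.095 m and z of toffee2 in the frame of cup between 0 and 0.095 m and z of toffee3 in the frame of cup between 0 and 0.095 m and z of toffee4 in the frame of cup between 0 and 0.095 m and z of stray1 in the frame of cup between 0 and 0.095 m and z of stray2 in the frame of cup between 0 and 0.095 m and z of stray3 in the frame of cup between 0 and 0.095 m and z of stray4 in the frame of cup between 0 and 0.095 m), for 0.2 s.
2. the cup is held tipped well over above the canister (angle between cup's own z axis and vertical above 1.4 rad and horizontal distance between cup_rim and canister_mouth below 0.085 m and z of cup_rim in the frame of canister_mouth above -0.02 m), for 0.1 s.
3. every toffee lies in the canister (horizontal distance between each of toffee1, toffee2, toffee3, toffee4, stray1, stray2, stray3, stray4 and canister_mouth below 0.07 m and height (world z) of toffee1 between 0.03 and 0.112 m and height (world z) of toffee2 between 0.03 and 0.112 m and height (world z) of toffee3 between 0.03 and 0.112 m and height (world z) of toffee4 between 0.03 and 0.112 m and height (world z) of stray1 between 0.03 and 0.112 m and height (world z) of stray2 between 0.03 and 0.112 m and height (world z) of stray3 between 0.03 and 0.112 m and height (world z) of stray4 between 0.03 and 0.112 m), for 0.3 s.
4. the lid sits level and home on the canister, let go (horizontal distance between lid and canister_mouth below 0.015 m and angle between lid's own z axis and vertical below 0.06 rad and z of lid in the frame of canister_mouth between -0.018 and -0.008 m and contact force between the fingers and lid below 0.3 N), for 0.3 s.
5. the red lever is held down by its catch, without the robot (value of joint lock_lever above 0.64 rad and horizontal distance between lid and canister_mouth below 0.015 m and angle between lid's own z axis and vertical below 0.06 rad and z of lid in the frame of canister_mouth between -0.018 and -0.008 m and contact force between anything else and lock_lever below 0.3 N), for 0.3 s.
6. the blue key is pressed (value of joint key_blue above 0.0045 m and value of joint lock_lever above 0.64 rad), for 0.05 s.
7. the white key is pressed (value of joint key_white above 0.0045 m and value of joint lock_lever above 0.64 rad), for 0.05 s.
8. the green key is pressed (value of joint key_green above 0.0045 m and value of joint lock_lever above 0.64 rad), for 0.05 s.
At the end, for the whole second after the job is handed in: All toffees lie in the canister; the lid is centred within 15 mm, level and down on the rim; the lever is held down by its catch (above 0.64 rad); all keys are up again; the cup stands upright on the coaster within 30 mm of its centre; all is at rest (all of step 3 and horizontal distance between lid and canister_mouth below 0.015 m and angle between lid's own z axis and vertical below 0.06 rad and z of lid in the frame of canister_mouth between -0.018 and -0.008 m and value of joint lock_lever above 0.64 rad and horizontal distance between cup and coaster below 0.03 m and angle between cup's own z axis and vertical below 0.08 rad and z of cup in the frame of coaster below 0.011 m and linear speed of each of cup, lid below 0.02 m/s and value of joint each of key_blue, key_white, key_green below 0.002 m); the robot touches nothing.
It fails at once if two keys are down at once (value of joint each of key_blue, key_white above 0.003 m or value of joint each of key_white, key_green above 0.003 m or value of joint each of key_blue, key_green above 0.003 m).
It fails at once if a key is pressed while the lever is not locked down (value of joint any of key_blue, key_white, key_green above 0.003 m and value of joint lock_lever below 0.6 rad).
It fails at once if the mug or the jar is pushed more than 4 cm or tipped (distance of any of mug, jar from where it was at the start of the episode above 0.04 m or angle between any of mug, jar's own z axis and vertical above 0.4 rad).
Of toffee3, toffee4 only 1 to 2 are there at a start; the rules pass over those that are not, and their reading is None.
Of stray1, stray2, stray3, stray4 only 2 to 4 are there at a start; the rules pass over those that are not, and their reading is None.
At some moment in a run one of stray1, stray2, stray3, stray4, lid may be knocked a few centimetres aside while the robot is not near it.
It also fails if it takes over 210 s, if anything falls off the work surface, if the arm or the gripper's body presses on something with over 40 N, if the wrist force passes 120 N, or if a joint passes its speed limit or range.

## Working session

There is one attempt and no reset: what is moved stays moved. The work goes in short steps, Python scripts to look and compute and a tool call to move; the robot and the scene stay as the last step left them, time stands still between calls to the robot, and variables do not carry over. Pictures are saved under pics/ and viewed, at most 14 in all, crops included, and the job is handed in when it is done.

Besides the shell and the picture viewer there is one more tool, called after "Emit:" as a command line: name --argument value ..., lists and objects as JSON in quotes. step_arm: Moves the arm, as the interface text tells. Its arguments: {"type":"object","properties":{"moves":{"type":"array","items":{"type":"object","properties":{"tx":{"type":"number"},"ty":{"type":"number"},"tz":{"type":"number"},"ax":{"type":"number"},"ay":{"type":"number"},"az":{"type":"number"}}}},"gripper":{"type":"number"},"newtons":{"type":"number"}},"required":["moves"]}

```bash
mkdir -p pics
cat > h.py <<'E'
import numpy as np, cv2
from rig import r, eyes, workorder
def grab(n):
    info=eyes.camera_info(n); p,d=eyes.grab_frame(n); return p,d,info
def cloud(d,info):
    K=np.array(info["intrinsics"]);T=np.array(info["cam_to_world"])
    v,u=np.mgrid[0:d.shape[0],0:d.shape[1]]
    P=np.stack([(u-K[0,2])/K[0,0]*d,-(v-K[1,2])/K[1,1]*d,-d],-1)
    W=P@T[:3,:3].T+T[:3,3]; W[d<=0]=np.nan
    return W
def save(n,p): cv2.imwrite("pics/"+n+".png",p[:,:,::-1])
E
python3 - <<'E'
from h import *
for n in("scene","side"):
    p,d,i=grab(n); save(n+"0",p); np.savez(n+"0.npz",p=p,d=d,K=i["intrinsics"],T=i["cam_to_world"])
    print({k:(np.round(v,2).tolist() if k!='name' else v) for k,v in i.items() if not isinstance(v,str)})
print(r.sense())
E
```

```text
{'intrinsics': [[436.98, 0.0, 324.82], [0.0, 436.98, 196.86], [0.0, 0.0, 1.0]], 'cam_to_world': [[-0.57, -0.62, 0.53, 1205.36], [0.82, -0.45, 0.36, 453.02], [0.02, 0.64, 0.77, 1038.02], [0.0, 0.0, 0.0, 1.0]]}
{'intrinsics': [[417.85, 0.0, 319.69], [0.0, 417.85, 203.43], [0.0, 0.0, 1.0]], 'cam_to_world': [[1.0, 0.05, -0.02, 512.06], [-0.05, 0.64, -0.77, -892.39], [-0.02, 0.77, 0.64, 857.41], [0.0, 0.0, 0.0, 1.0]]}
{'clock': 0.1, 'qpos': array([-2.37770360e-03,  3.53575805e-01,  1.63405205e+00,  4.42734411e-05,
        1.15521127e+00, -2.42448615e-03]), 'qvel': array([ 0.00018511, -0.00067066, -0.00353452, -0.00091323, -0.00083365,
        0.00079674]), 'joint_efforts': array([ 4.27485766e-04, -6.06356549e+01, -3.42817569e+01, -7.40920814e-05,
        3.91241178e-03, -4.99377973e-05]), 'eef_pos': array([6.24560807e+02, 2.92751828e-02, 2.20441996e+02]), 'tcp_rot': array([-3.14034628e+00, -4.35045188e-05,  1.57082518e+00]), 'contact_force': array([-0.69368942, -0.49503265,  0.71044513]), 'wrist_torque': array([0.01483888, 0.01251261, 0.018091  ]), 'grasp_force': 0.0, 'opening': 0.9998738957702014}
```

View pics/scene0.png

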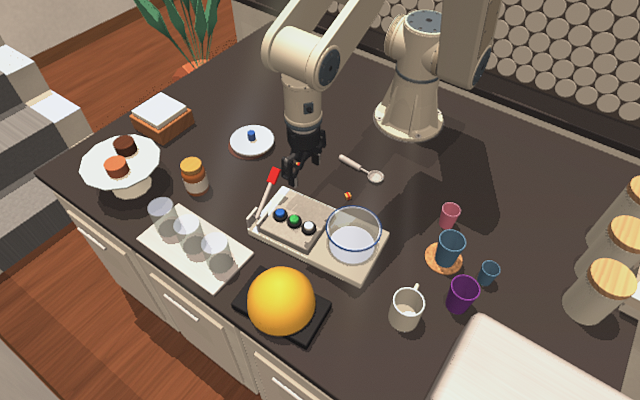

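View pics/side0.png

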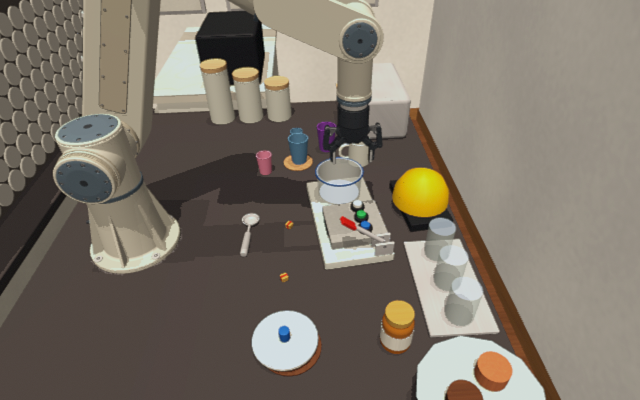

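Candidates for the cup (scene picture): the large blue cup on the coaster (450,249), the small blue one (489,272), the pink one (450,215) and the purple one (462,295). By the description it's (450,249). The strays are at side (289,224) and (284,276), and the lid is at scene (252,140).

```bash
cat > m.py <<'E'
from h import *
def blobs(p,W,lo,hi,amin,box=None):
    hsv=cv2.cvtColor(p,cv2.COLOR_RGB2HSV); m=cv2.inRange(hsv,lo,hi)
    n,l,s,c=cv2.connectedComponentsWithStats(m)
    out=[]
    for k in range(1,n):
        if s[k,4]>=amin:
            w=W[l==k]; w=w[~np.isnan(w[:,0])]
            if len(w) and -300<np.median(w[:,2])<400: out.append((np.round(c[k]),s[k,4],np.round(np.median(w,0),1),np.round(w.min(0)),np.round(w.max(0))))
    return out
E
python3 - <<'E'
from m import *
for n in("scene","side"):
    z=np.load(n+"0.npz");p=z['p'];W=cloud(z['d'],dict(intrinsics=z['K'],cam_to_world=z['T']))
    np.save(n+"W.npy",W)
    for name,lo,hi,a in(("toffee/orange",(8,150,120),(28,255,255),6),("red",(0,190,120),(6,255,255),6),("blue",(98,120,40),(118,255,255),12),("green",(50,120,60),(80,255,255),8)):
        print(n,name)
        for b in blobs(p,W,lo,hi,a):
            if b[2][0]<1000 and b[2][0]>150: print("  ",b)
# crop: cup and strays
p=np.load("scene0.npz")['p']
a=cv2.resize(p[130:330,390:530],None,fx=2.8,fy=2.8,interpolation=2)
b=cv2.resize(p[130:330,230:390],None,fx=2.4,fy=2.4,interpolation=2)
c=np.zeros((560,776,3),np.uint8);c[:560,:392]=a;c[:480,392:776]=b
save("crop1",c)
E
```

```text
scene toffee/orange
   (array([159., 122.]), np.int32(211), array([ 615. , -613. ,   59.6]), array([ 477., -750.,   51.]), array([ 626., -601.,   67.]))
   (array([123., 142.]), np.int32(137), array([ 759.8, -568.7,  141.9]), array([ 734., -590.,  137.]), array([ 786., -537.,  147.]))
   (array([115., 163.]), np.int32(251), array([ 830.2, -515.6,  141.7]), array([ 788., -560.,  114.]), array([ 858., -490.,  146.]))
   (array([191., 170.]), np.int32(230), array([ 700.3, -359. ,   97.4]), array([ 660., -399.,   74.]), array([ 724., -335.,  115.]))
   (array([346., 195.]), np.int32(10), array([452.2,  26.4,  14.6]), array([447.,  19.,  10.]), array([458.,  31.,  17.]))
   (array([349., 195.]), np.int32(7), array([443.3,  35.1,  13.8]), array([437.,  24.,   4.]), array([449.,  37.,  19.]))
   (array([280., 302.]), np.int32(3543), array([878.5, 119. , 100.1]), array([749.,  16.,  -1.]), array([935., 177., 132.]))
scene red
   (array([273., 175.]), np.int32(138), array([ 606.6, -121.3,  146.5]), array([ 587., -136.,  131.]), array([ 626., -108.,  163.]))
   (array([348., 195.]), np.int32(6
[... 1915 characters left out ...]
ay([ 753., -560.,  143.]))
   (array([464., 397.]), np.int32(91), array([ 758.6, -570.4,  141.5]), array([ 733., -575.,  139.]), array([ 788., -568.,  145.]))
side red
   (array([348., 223.]), np.int32(100), array([ 604. , -132.1,  150.1]), array([ 587., -139.,  132.]), array([ 622., -116.,  162.]))
side blue
   (array([365., 224.]), np.int32(68), array([659.4, -65.1,  82.3]), array([646., -77.,  66.]), array([674., -30.,  86.]))
   (array([284., 333.]), np.int32(138), array([ 442. , -371.7,   56.7]), array([ 431., -378.,   32.]), array([ 452., -353.,   61.]))
side green
   (array([361., 214.]), np.int32(69), array([652.9, -21.9,  81.2]), array([641., -31.,  66.]), array([669.,   9.,  85.]))
```

View pics/crop1.png

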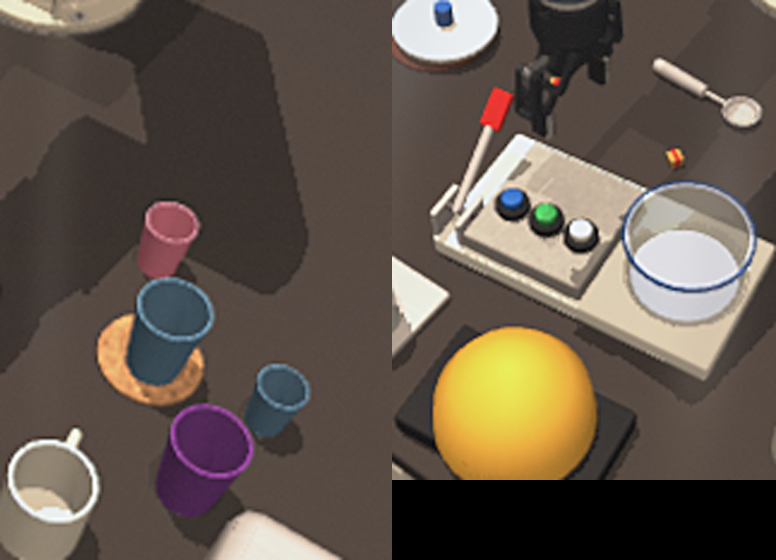

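The crop confirms the large blue cup on the cork coaster (crop 170,335). The smaller blue cup stands beside it, and the pink and purple ones are separate. Two strays are visible. Next I fit the round things.

```bash
cat > fit.py <<'E'
from m import *
from scipy.optimize import least_squares
def circ(P,R=None):
    f=(lambda q:np.hypot(P[:,0]-q[0],P[:,1]-q[1])-(R if R else q[2]))
    s=least_squares(f,[*np.median(P,0)[:2],R or 30],loss='soft_l1',f_scale=1.5)
    return np.round(s.x,1),len(P),round(float(np.abs(f(s.x)).mean()),1)
E
python3 - <<'E'
from fit import *
for n in("scene","side"):
    p=np.load(n+"0.npz")['p'];W=np.load(n+"W.npy");h=cv2.cvtColor(p,cv2.COLOR_RGB2HSV).astype(int)
    X,Y,Z=W[...,0],W[...,1],W[...,2]
    blue=(h[...,0]>95)&(h[...,0]<120)&(h[...,1]>90)
    print(n)
    m=blue&(Z>110)&(Z<119)&(X>550)&(X<800); print(" canister rim",circ(W[m]),np.median(Z[m]))
    bl=(h[...,0]>90)&(h[...,0]<120)&(h[...,1]>70)&(Y>200)&(Z<150)&(Z>-5)&(X<900)
    nn,l,s,c=cv2.connectedComponentsWithStats(bl.astype(np.uint8))
    for k in range(1,nn):
        if s[k,4]>40:
            w=W[l==k];zt=np.percentile(w[:,2],98); t=w[w[:,2]>zt-3]; print(" blue cup",np.round(c[k]),s[k,4],"top",round(zt),circ(t))
    for nm,m in(("pink",((h[...,0]>165)|(h[...,0]<4))&(h[...,1]>80)&(Y>150)&(Z>20)&(Z<150)&(X<900)),("purple",(h[...,0]>135)&(h[...,0]<160)&(h[...,1]>80)&(Y>150)&(Z>20)&(Z<150)&(X<900))):
        w=W[m];zt=np.percentile(w[:,2],98);print(" ",nm,"top",round(zt),circ(w[w[:,2]>zt-4]))
    m=(h[...,0]>8)&(h[...,0]<22)&(h[...,1]>110)&(Z>2)&(Z<10)&(Y>200)&(X<850); print(" coaster",circ(W[m],52),np.median(Z[m]))
    m=(h[...,1]<60)&(h[...,2]>140)&(Z>20)&(Z<30)&(Y<-270)&(X<560)&(X>300); print(" lid disc",circ(W[m],74),np.median(Z[m]))
    m=blue&(Z>54)&(Z<66)&(Y<-270)&(X<560)&(X>300); print(" knob",circ(W[m],13),np.median(Z[m]))
    for nm,lo,hi in(("b",(98,120,40),(118,255,255)),("g",(50,120,60),(80,255,255)),("w",(0,0,150),(180,40,255))):
        m=(cv2.inRange(h.astype(np.uint8),lo,hi)>0)&(Z>74)&(Z<84)&(X>600)&(X<720)&(Y<80)&(Y>-120); print(" key",nm,np.round(np.median(W[m],0),1),m.sum()) if m.any() else 0
    m=(h[...,1]<60)&(Z>85)&(Z<100)&(Y>150)&(X>650)&(X<900); print(" mug",circ(W[m],38) if m.sum()>5 else 0)
    m=(h[...,1]<90)&(Z>26)&(Z<34)&(X>500)&(X<850)&(Y>-300)&(Y<300)
    if m.sum(): 
        r_=cv2.minAreaRect(W[m][:,:2].astype(np.float32));print(" slab",np.round(r_[0]),np.round(r_[1]),r_[2])
E
```

```text
scene
 canister rim (array([605.1, 143. ,  72.1]), 88, 0.7) 114.22299582885671
 blue cup [449. 247.] 806 top 102 (array([481.3, 368.3,  32.7]), 87, 1.1)
 blue cup [488. 272.] 374 top 65 (array([474.6, 482.4,  21.7]), 40, 0.9)
  pink top 73 (array([362.1, 317.8,  24.7]), 39, 1.0)
  purple top 97 (array([584.8, 450.9,  33.2]), 107, 0.9)
 coaster (array([464. , 365.6,  52. ]), 428, 7.4) 6.098435987522635
 lid disc (array([ 431.8, -374.2,   74. ]), 908, 21.2) 26.31453580820289
 knob (array([ 444. , -370.5,   13. ]), 28, 3.2) 58.10752041777215
 key b [661.7 -61.6  81.4] 55
 key g [656.2 -15.6  81.6] 62
 key w [650.9  26.9  81.1] 71
 mug (array([695.2, 354.1,  38. ]), 271, 43.4)
 slab [693.  47.] [343. 360.] 6.29384708404541
side
 canister rim (array([605. , 143.2,  72.5]), 50, 1.1) 115.3772521508879
 blue cup [298. 145.] 543 top 102 (array([480.3, 367.2,  33.1]), 40, 1.8)
  pink top 73 (array([360.7, 317.6,  24.9]), 29, 1.5)
  purple top 98 (array([583. , 449.4,  33.1]), 25, 1.3)
 coaster (array([480. , 375.6,  52. ]), 225, 9.0) 6.416892353473145
 lid disc (array([ 440.5, -349.9,   74. ]), 2878, 21.8) 26.300058557935756
 knob (array([ 449.3, -366.6,   13. ]), 89, 4.3) 58.17642520353604
 key b [660.2 -67.3  81.7] 46
 key g [652.7 -23.8  81.2] 50
 key w [646.7  24.8  80.7] 81
 mug (array([797.7, 455.4,  38. ]), 201, 76.9)
 slab [690. -21.] [323. 496.] 6.452279567718506
```

Emit:
step_arm --moves '[{"ty":-0.9,"tx":0.15},{"ty":-0.9,"tx":0.15},{"ty":-0.9,"tx":0.15},{"ty":-0.9,"tx":0.15},{"ty":-0.9,"tx":0.15}]' --gripper 0.6

```text
schema error: expected keys tx, ty, tz, ax, ay, az
```

Emit:
step_arm --moves '[{"ty":-0.9,"tx":0.15},{"ty":-0.9,"tx":0.15},{"ty":-0.8,"tx":0.1},{},{}]'

```text
schema error: expected keys tx, ty, tz, ax, ay, az
```

```bash
cat > stray.py <<'E'
from fit import *
def strays(tag):
    for n in("wrist","scene","side"):
        p,d,i=grab(n);W=cloud(d,i);h=cv2.cvtColor(p,cv2.COLOR_RGB2HSV)
        X,Y,Z=W[...,0],W[...,1],W[...,2]
        m=((cv2.inRange(h,(0,130,100),(30,255,255))>0)&(Z>2)&(Z<24)&(X>250)&(X<560)&(Y>-260)&(Y<270)).astype(np.uint8)
        m=cv2.morphologyEx(m,cv2.MORPH_CLOSE,np.ones((3,3)))
        nn,l,s,c=cv2.connectedComponentsWithStats(m)
        for k in range(1,nn):
            if s[k,4]>12:
                w=W[(l==k)];t=w[w[:,2]>11]
                if len(t)<5: continue
                q=cv2.minAreaRect(t[:,:2].astype(np.float32))
                print(n,np.round(c[k]),s[k,4],"ctr",np.round(q[0],1),"size",np.round(q[1],1),"ang",round(q[2],1),"z",round(float(np.median(t[:,2])),1))
        if n=="wrist": save(tag,p)
    s=r.sense();print(s['eef_pos'],s['tcp_rot'],s['opening'])
if __name__=="__main__":
    import sys;strays(sys.argv[1])
E
python3 stray.py w1
```

```text
wrist [180. 149.] 225 ctr [446.4  25.9] size [18.8 18.1] ang 59.9 z 14.8
scene [347. 195.] 39 ctr [447.2  27.5] size [20.7 17. ] ang 50.5 z 15.1
side [289. 224.] 45 ctr [445.8  26.5] size [19.9 16.8] ang 49.1 z 14.7
side [284. 277.] 56 ctr [ 434.1 -173.6] size [17.8 17.2] ang 27.9 z 15.1
[6.24796842e+02 1.90240947e-02 2.20745004e+02] [-3.14097033e+00 -5.82391628e-07  1.57085842e+00] 0.998113522228979
```

View pics/w1.png

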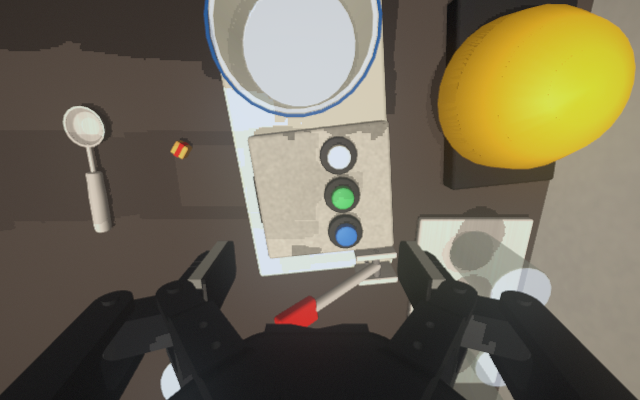

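The wrist view shows one stray at (180,149), plus the canister, the keys (white 338,157, green 343,197, blue 345,235) and the lever pad (296,312). All six keys are needed in each row.

Emit:
step_arm --moves '[{"tx":0.12,"ty":-0.9,"tz":0.4,"ax":0,"ay":0,"az":0},{"tx":0.12,"ty":-0.9,"tz":0.4,"ax":0,"ay":0,"az":0},{"tx":0.12,"ty":-0.9,"tz":0.4,"ax":0,"ay":0,"az":0},{"tx":0.12,"ty":-0.9,"tz":0.4,"ax":0,"ay":0,"az":0},{"tx":0.12,"ty":-0.9,"tz":0.4,"ax":0,"ay":0,"az":0}]' --gripper 0.6

```text
clock: 0.88
eef_pos: [511.7, 15.1, 170.7]
tcp_rot: [-3.142, 0.0, 1.571]
contact_force: [-0.4, 0.6, -0.4]
opening: 0.6
grasp_force: 0.0
```

Emit:
step_arm --moves '[{"tx":0.12,"ty":-0.9,"tz":0.4,"ax":0,"ay":0,"az":0},{"tx":0.12,"ty":-0.9,"tz":0.4,"ax":0,"ay":0,"az":0},{"tx":0.12,"ty":-0.84,"tz":0.4,"ax":0,"ay":0,"az":0},{"tx":0,"ty":0,"tz":0,"ax":0,"ay":0,"az":0},{"tx":0,"ty":0,"tz":0,"ax":0,"ay":0,"az":0}]'

```text
clock: 1.5
eef_pos: [447.8, 24.0, 141.7]
tcp_rot: [3.14, -0.0, 1.571]
contact_force: [0.7, 0.3, 0.7]
opening: 0.601
grasp_force: 0.0
```

```bash
python3 stray.py w2
```

```text
wrist [314. 182.] 295 ctr [445.7  26. ] size [18.6 17.9] ang 55.8 z 14.8
scene [298. 165.] 35 ctr [ 433.5 -174.6] size [22.6 16.4] ang 37.4 z 14.6
scene [347. 195.] 40 ctr [447.8  27.2] size [20.3 16.4] ang 70.9 z 14.4
side [289. 224.] 47 ctr [446.   27.1] size [21.3 17.2] ang 63.5 z 15.3
side [284. 277.] 59 ctr [ 434.9 -174.1] size [17.6 19.1] ang 40.3 z 15.0
[447.68424183  23.93390124 141.52906603] [ 3.14035988e+00 -6.61948175e-05  1.57059981e+00] 0.6026815749189941
```

Emit:
step_arm --moves '[{"tx":0.1,"ty":-0.05,"tz":0,"ax":0,"ay":0,"az":0},{"tx":0,"ty":0,"tz":0.5,"ax":0,"ay":0,"az":0.095},{"tx":0,"ty":0,"tz":0.5,"ax":0,"ay":0,"az":0.095},{"tx":0,"ty":0,"tz":0.5,"ax":0,"ay":0,"az":0.095},{"tx":0,"ty":0,"tz":0.5,"ax":0,"ay":0,"az":0.095}]' --gripper 0.5

```text
clock: 2.28
eef_pos: [445.5, 26.6, 90.8]
tcp_rot: [3.141, -0.0, 0.969]
contact_force: [-0.6, 0.1, 1.1]
opening: 0.503
grasp_force: 0.0
```

Emit:
step_arm --moves '[{"tx":0,"ty":0,"tz":0.8,"ax":0,"ay":0,"az":0},{"tx":0,"ty":0,"tz":0.8,"ax":0,"ay":0,"az":0},{"tx":0,"ty":0,"tz":0.6,"ax":0,"ay":0,"az":0},{"tx":0,"ty":0,"tz":0.3,"ax":0,"ay":0,"az":0},{"tx":0,"ty":0,"tz":0,"ax":0,"ay":0,"az":0}]'

```text
clock: 2.9
eef_pos: [445.1, 26.5, 28.3]
tcp_rot: [-3.141, 0.0, 0.974]
contact_force: [-0.7, 0.4, -0.6]
opening: 0.5
grasp_force: 0.0
```

Emit:
step_arm --moves '[{"tx":0,"ty":0,"tz":0,"ax":0,"ay":0,"az":0},{"tx":0,"ty":0,"tz":0,"ax":0,"ay":0,"az":0},{"tx":0,"ty":0,"tz":0,"ax":0,"ay":0,"az":0},{"tx":0,"ty":0,"tz":0,"ax":0,"ay":0,"az":0},{"tx":0,"ty":0,"tz":0,"ax":0,"ay":0,"az":0}]' --gripper 0 --newtons 25

```text
clock: 3.52
eef_pos: [445.3, 26.5, 28.7]
tcp_rot: [3.141, -0.0, 0.974]
contact_force: [-0.9, -0.6, 0.2]
opening: 0.002
grasp_force: 0.0
```

The fingers closed on nothing, so I raise and look.

Emit:
step_arm --moves '[{"tx":0,"ty":0,"tz":-0.8,"ax":0,"ay":0,"az":0},{"tx":0,"ty":0,"tz":-0.8,"ax":0,"ay":0,"az":0},{"tx":0,"ty":0,"tz":-0.8,"ax":0,"ay":0,"az":0},{"tx":0,"ty":0,"tz":-0.8,"ax":0,"ay":0,"az":0},{"tx":0,"ty":0,"tz":0,"ax":0,"ay":0,"az":0}]' --gripper 0.5

```text
clock: 4.15
eef_pos: [446.3, 26.5, 109.6]
tcp_rot: [3.139, -0.002, 0.974]
contact_force: [0.9, -0.4, -0.1]
opening: 0.5
grasp_force: 0.0
```

```bash
python3 stray.py w3
```

```text
wrist [316. 193.] 350 ctr [446.   25.6] size [18.6 17. ] ang 55.4 z 15.0
wrist [414. 342.] 54 ctr [ 440.5 -177.8] size [15.   7.1] ang 58.3 z 14.9
scene [298. 165.] 36 ctr [ 434.5 -173.7] size [19.4 16.3] ang 37.8 z 15.8
scene [347. 195.] 39 ctr [446.   26.9] size [22.4 16.7] ang 46.4 z 14.8
side [288. 224.] 48 ctr [447.2  25.7] size [20.3 18.5] ang 54.0 z 15.3
side [284. 277.] 59 ctr [ 434.8 -175. ] size [16.9 16.8] ang 29.9 z 15.6
[444.74866433  26.46641768 107.87625898] [-3.14086809e+00  5.76539714e-04  9.73887895e-01] 0.5053288507391982
```

View pics/w3.png

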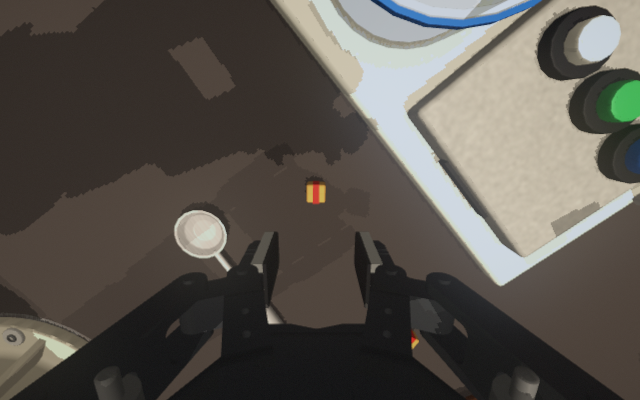

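Run:
```python
from h import *
p,d,i=grab("wrist");W=cloud(d,i);s=r.sense();print(s['eef_pos'])
print(np.round(i['cam_to_world'],3).tolist())
for v,u in((240,265),(260,268),(290,270),(240,370),(260,366),(290,364),(193,316),(210,316),(350,320)): print(v,u,np.round(W[v,u],1),d[v,u])
for n in("side","scene"):
    p,d,i=grab(n);W=cloud(d,i);m=(np.hypot(W[...,0]-445,W[...,1]-26)<70)&(W[...,2]>40)&(W[...,2]<200)
    w=W[m];print(n,len(w),np.round(w.min(0)),np.round(np.percentile(w,5,0)))
    lo=w[w[:,2]<np.percentile(w[:,2],6)];print(np.round(lo[:8]))
```

```text
[444.62234023  26.47805423 107.74459677]
[[0.827, 0.539, 0.159, 484.62], [-0.562, 0.794, 0.234, 84.603], [-0.001, -0.283, 0.959, 260.654], [0.0, 0.0, 0.0, 1.0]]
240 265 [429.3  48.8 134.9] 137.77708
260 268 [432.2  45.4 152.4] 121.35398
290 270 [423.6  32.4 152.1] 126.07868
240 370 [472.7  19.  134.2] 138.56906
260 366 [468.3  22.5 154.7] 118.763466
290 364 [459.5   9.3 153.4] 124.47249
193 316 [444.6  26.3  14.9] 255.70854
210 316 [432.3   8.3   0.7] 275.46603
350 320 [451.5  34.  201.9] 73.45609
side 503 [388. -20. 120.] [398. -10. 130.]
[[432.  46. 131.]
 [427.  41. 131.]
 [429.  45. 128.]
 [432.  46. 127.]
 [427.  39. 129.]
 [429.  44. 125.]
 [432.  48. 122.]
 [421.  34. 130.]]
scene 415 [395. -12. 116.] [402.   2. 131.]
[[418.  28. 124.]
 [423.  34. 132.]
 [423.  31. 126.]
 [426.  36. 131.]
 [427.  37. 129.]
 [427.  40. 130.]
 [424.  36. 121.]
 [429.  41. 129.]]
```

Emit:
step_arm --moves '[{"tx":0,"ty":0,"tz":0,"ax":0,"ay":0,"az":0},{"tx":0,"ty":0,"tz":0,"ax":0,"ay":0,"az":0},{"tx":0,"ty":0,"tz":0,"ax":0,"ay":0,"az":0},{"tx":0,"ty":0,"tz":0,"ax":0,"ay":0,"az":0}]' --gripper 0.22

```text
clock: 4.95
eef_pos: [445.2, 26.5, 108.6]
tcp_rot: [-3.142, 0.0, 0.974]
contact_force: [0.3, 0.4, 0.7]
opening: 0.219
grasp_force: 0.0
```

Run:
```python
from h import *
s=r.sense();print(s['eef_pos'],s['opening'],s['qpos'])
for n in("side","scene"):
    p,d,i=grab(n);W=cloud(d,i);m=(np.hypot(W[...,0]-445,W[...,1]-26)<60)&(W[...,2]>40)&(W[...,2]<200)
    w=W[m];z=np.sort(w[:,2]);print(n,len(w),np.round(z[:12]),np.round(np.median(w[w[:,2]<z[15]],0)))
    if n=="side":
        save("s3",cv2.resize(p[100:260,220:380],None,fx=3,fy=3))
```

```text
[445.23440431  26.51850855 108.5659763 ] 0.21868150920117607 [5.61057604e-02 2.32611632e-01 2.10575739e+00 3.80779438e-05
 8.03260147e-01 6.53010502e-01]
side 473 [117. 119. 120. 121. 122. 122. 123. 123. 124. 125. 125. 126.] [440.  27. 123.]
scene 401 [116. 120. 121. 123. 123. 124. 125. 125. 125. 126. 126. 126.] [442.  29. 125.]
```

View pics/s3.png

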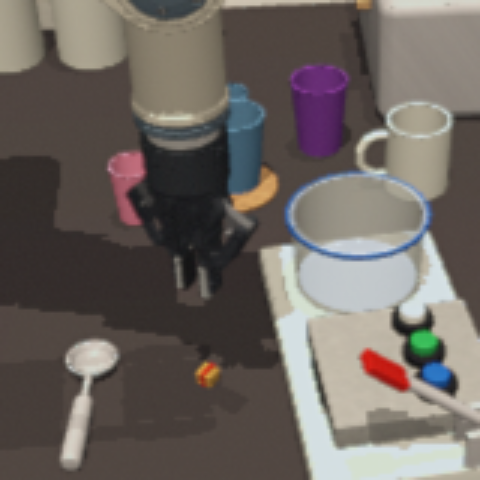

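Emit:
step_arm --moves '[{"tx":0,"ty":0,"tz":0.9,"ax":0,"ay":0,"az":0},{"tx":0,"ty":0,"tz":0.9,"ax":0,"ay":0,"az":0},{"tx":0,"ty":0,"tz":0.9,"ax":0,"ay":0,"az":0},{"tx":0,"ty":0,"tz":0.9,"ax":0,"ay":0,"az":0},{"tx":0,"ty":0,"tz":0.3,"ax":0,"ay":0,"az":0}]' --gripper 0.5

```text
clock: 5.68
eef_pos: [444.5, 26.4, 10.1]
tcp_rot: [-3.14, 0.001, 0.974]
contact_force: [0.9, -0.0, -0.2]
opening: 0.499
grasp_force: 0.0
```

Emit:
step_arm --moves '[{"tx":0,"ty":0,"tz":0.2,"ax":0,"ay":0,"az":0},{"tx":0,"ty":0,"tz":0.12,"ax":0,"ay":0,"az":0},{"tx":0,"ty":0,"tz":0,"ax":0,"ay":0,"az":0}]'

```text
clock: 6.05
eef_pos: [445.5, 26.5, 3.4]
tcp_rot: [3.141, -0.0, 0.974]
contact_force: [0.8, -0.7, -0.6]
opening: 0.501
grasp_force: 0.0
```

Run:
```python
from h import *
s=r.sense();print(s['eef_pos'],s['contact_force'])
for n in("side","scene"):
    p,d,i=grab(n);W=cloud(d,i);m=(np.hypot(W[...,0]-445,W[...,1]-26)<60)&(W[...,2]>5)&(W[...,2]<200)&(p.max(-1)<75)
    z=np.sort(W[m][:,2]);print(n,np.round(z[:14]))
```

```text
[445.5118636   26.51003518   3.39660918] [ 0.83628722 -0.72711957 -0.63165876]
side [ 5.  5.  6.  6. 19. 19. 19. 20. 22. 22. 22. 23. 23. 24.]
scene [ 5.  5.  6.  6.  7.  7. 16. 18. 21. 21. 22. 22. 23. 25.]
```

Emit:
step_arm --moves '[{"tx":0,"ty":0,"tz":0.2,"ax":0,"ay":0,"az":0},{"tx":0,"ty":0,"tz":0.18,"ax":0,"ay":0,"az":0},{"tx":0,"ty":0,"tz":0,"ax":0,"ay":0,"az":0}]'

```text
clock: 6.52
eef_pos: [444.9, 26.5, -6.8]
tcp_rot: [-3.141, 0.001, 0.974]
contact_force: [-0.3, 0.2, 0.1]
opening: 0.498
grasp_force: 0.0
```

Emit:
step_arm --moves '[{"tx":0,"ty":0,"tz":0,"ax":0,"ay":0,"az":0},{"tx":0,"ty":0,"tz":0,"ax":0,"ay":0,"az":0},{"tx":0,"ty":0,"tz":0,"ax":0,"ay":0,"az":0},{"tx":0,"ty":0,"tz":0,"ax":0,"ay":0,"az":0}]' --gripper 0 --newtons 25

```text
clock: 7.02
eef_pos: [445.3, 26.5, -6.3]
tcp_rot: [3.141, -0.0, 0.974]
contact_force: [0.4, -0.7, 2.5]
opening: 0.199
grasp_force: 26.2
```

Gripped at opening 0.2, so the real fingertips sit about 32 mm further back than stated. I'll use that from here. Now I lift and carry it to the cup.

Emit:
step_arm --moves '[{"tx":0,"ty":0,"tz":-0.9,"ax":0,"ay":0,"az":0},{"tx":0,"ty":0,"tz":-0.9,"ax":0,"ay":0,"az":0},{"tx":0,"ty":0,"tz":-0.9,"ax":0,"ay":0,"az":0},{"tx":0,"ty":0,"tz":-0.9,"ax":0,"ay":0,"az":0},{"tx":0,"ty":0,"tz":-0.9,"ax":0,"ay":0,"az":0}]'

```text
clock: 7.65
eef_pos: [445.1, 26.5, 106.8]
tcp_rot: [-3.142, -0.0, 0.974]
contact_force: [-0.8, -0.2, -0.3]
opening: 0.199
grasp_force: 26.0
```

Emit:
step_arm --moves '[{"tx":0,"ty":0,"tz":-0.9,"ax":0,"ay":0,"az":0},{"tx":0.93,"ty":-0.5,"tz":0,"ax":0,"ay":0,"az":0},{"tx":0.93,"ty":-0.5,"tz":0,"ax":0,"ay":0,"az":0},{"tx":0.93,"ty":-0.5,"tz":0,"ax":0,"ay":0,"az":0},{"tx":0.93,"ty":-0.5,"tz":0,"ax":0,"ay":0,"az":0}]'

```text
clock: 8.28
eef_pos: [456.1, 132.3, 128.6]
tcp_rot: [3.142, 0.0, 0.974]
contact_force: [0.1, -0.8, 0.2]
opening: 0.203
grasp_force: 26.0
```

Emit:
step_arm --moves '[{"tx":0.93,"ty":-0.5,"tz":0,"ax":0,"ay":0,"az":0},{"tx":0.93,"ty":-0.5,"tz":0,"ax":0,"ay":0,"az":0},{"tx":0.93,"ty":-0.5,"tz":0,"ax":0,"ay":0,"az":0},{"tx":0.93,"ty":-0.5,"tz":0,"ax":0,"ay":0,"az":0},{"tx":0.93,"ty":-0.5,"tz":0,"ax":0,"ay":0,"az":0}]'

```text
clock: 8.9
eef_pos: [469.7, 263.6, 128.4]
tcp_rot: [-3.142, 0.0, 0.974]
contact_force: [0.1, -1.3, -1.0]
opening: 0.197
grasp_force: 26.0
```

Emit:
step_arm --moves '[{"tx":0.93,"ty":-0.5,"tz":0,"ax":0,"ay":0,"az":0},{"tx":0.93,"ty":-0.5,"tz":0,"ax":0,"ay":0,"az":0},{"tx":0.93,"ty":-0.5,"tz":0,"ax":0,"ay":0,"az":0},{"tx":0.93,"ty":-0.5,"tz":0,"ax":0,"ay":0,"az":0},{"tx":0,"ty":0,"tz":0,"ax":0,"ay":0,"az":0}]'

```text
clock: 9.52
eef_pos: [480.9, 369.6, 128.4]
tcp_rot: [3.142, -0.001, 0.975]
contact_force: [0.3, -1.0, 0.2]
opening: 0.203
grasp_force: 26.0
```

```bash
cat > loc.py <<'E'
from h import *
def to(x,y,z=None):
    "units of tx,ty,tz to bring TCP there (tool down)"
    from scipy.spatial.transform import Rotation as R
    s=r.sense();p=s['eef_pos'];t=np.array([x,y,p[2] if z is None else z])-p
    return np.round(R.from_euler('xyz',s['tcp_rot']).as_matrix().T@t/25,3), s
E
python3 - <<'E'
from loc import *
u,s=to(481,368,103);print(u,s['eef_pos'],s['opening'],s['grasp_force'])
p,d,i=grab("wrist");save("w4",p)
E
```

```text
[-0.051  0.04   1.017] [480.8774005  369.59924935 128.43428732] 0.2027605038150361 26.017546355724335
```

View pics/w4.png

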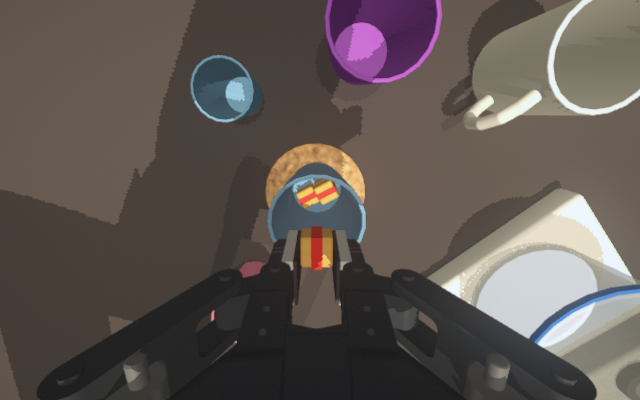

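The wrist picture shows the held toffee (317,247) over the cup mouth, with other toffees inside at (317,192).

Emit:
step_arm --moves '[{"tx":-0.05,"ty":0.04,"tz":0.5,"ax":0,"ay":0,"az":0},{"tx":0,"ty":0,"tz":0.4,"ax":0,"ay":0,"az":0},{"tx":0,"ty":0,"tz":0,"ax":0,"ay":0,"az":0}]'

```text
clock: 9.95
eef_pos: [480.2, 365.1, 104.7]
tcp_rot: [-3.141, 0.002, 0.973]
contact_force: [-0.9, 0.5, -0.4]
opening: 0.204
grasp_force: 26.0
```

Emit:
step_arm --moves '[{"tx":0,"ty":0,"tz":0,"ax":0,"ay":0,"az":0},{"tx":0,"ty":0,"tz":0,"ax":0,"ay":0,"az":0},{"tx":0,"ty":0,"tz":-0.9,"ax":0,"ay":0,"az":0},{"tx":0,"ty":0,"tz":-0.9,"ax":0,"ay":0,"az":0}]' --gripper 0.45

```text
clock: 10.45
eef_pos: [480.9, 366.2, 151.8]
tcp_rot: [-3.142, 0.0, 0.974]
contact_force: [0.6, 0.6, -0.7]
opening: 0.45
grasp_force: 0.0
```

```bash
python3 - <<'E'
from loc import *
u,s=to(434.5,-174,100);print(u,s['eef_pos'],s['opening'])
E
python3 stray.py w5
```

```text
[-18.915  10.612   2.071] [480.85538122 366.22074865 151.7602676 ] 0.4500320188115879
scene [298. 165.] 36 ctr [ 435.7 -173. ] size [18.9 14.8] ang 13.9 z 15.0
side [284. 277.] 58 ctr [ 434.8 -174.8] size [18.1 17.8] ang 23.1 z 15.2
[481.63553387 366.83886008 152.35836303] [ 3.14066883e+00 -2.76084465e-03  9.73920804e-01] 0.4513146449011124
```

Emit:
step_arm --moves '[{"tx":-0.945,"ty":0.53,"tz":0,"ax":0,"ay":0,"az":0},{"tx":-0.945,"ty":0.53,"tz":0,"ax":0,"ay":0,"az":0},{"tx":-0.945,"ty":0.53,"tz":0,"ax":0,"ay":0,"az":0},{"tx":-0.945,"ty":0.53,"tz":0,"ax":0,"ay":0,"az":0},{"tx":-0.945,"ty":0.53,"tz":0,"ax":0,"ay":0,"az":0}]'

```text
clock: 11.22
eef_pos: [468.6, 229.5, 150.5]
tcp_rot: [-3.141, 0.001, 0.974]
contact_force: [0.3, 0.2, 0.3]
opening: 0.448
grasp_force: 0.0
```

Emit:
step_arm --moves '[{"tx":-0.945,"ty":0.53,"tz":0,"ax":0,"ay":0,"az":0},{"tx":-0.945,"ty":0.53,"tz":0,"ax":0,"ay":0,"az":0},{"tx":-0.945,"ty":0.53,"tz":0,"ax":0,"ay":0,"az":0},{"tx":-0.945,"ty":0.53,"tz":0,"ax":0,"ay":0,"az":0},{"tx":-0.945,"ty":0.53,"tz":0,"ax":0,"ay":0,"az":0}]'

```text
clock: 11.85
eef_pos: [456.8, 94.8, 150.6]
tcp_rot: [-3.141, 0.001, 0.973]
contact_force: [-0.0, -0.3, -0.5]
opening: 0.45
grasp_force: 0.0
```

Emit:
step_arm --moves '[{"tx":-0.945,"ty":0.53,"tz":0.1,"ax":0,"ay":0,"az":0},{"tx":-0.945,"ty":0.53,"tz":0.1,"ax":0,"ay":0,"az":0},{"tx":-0.945,"ty":0.53,"tz":0.1,"ax":0,"ay":0,"az":0},{"tx":-0.945,"ty":0.53,"tz":0.1,"ax":0,"ay":0,"az":0},{"tx":-0.945,"ty":0.53,"tz":0.1,"ax":0,"ay":0,"az":0}]'

```text
clock: 12.48
eef_pos: [445.0, -39.9, 138.1]
tcp_rot: [-3.141, 0.0, 0.973]
contact_force: [-0.1, 0.4, 0.6]
opening: 0.45
grasp_force: 0.0
```

Emit:
step_arm --moves '[{"tx":-0.945,"ty":0.53,"tz":0.3,"ax":0,"ay":0,"az":0},{"tx":-0.945,"ty":0.53,"tz":0.3,"ax":0,"ay":0,"az":0},{"tx":-0.945,"ty":0.53,"tz":0.3,"ax":0,"ay":0,"az":0},{"tx":-0.945,"ty":0.53,"tz":0.3,"ax":0,"ay":0,"az":0},{"tx":-0.945,"ty":0.53,"tz":0.3,"ax":0,"ay":0,"az":0}]'

```text
clock: 13.1
eef_pos: [433.4, -174.7, 100.4]
tcp_rot: [-3.141, 0.0, 0.973]
contact_force: [-0.4, -0.4, -0.0]
opening: 0.449
grasp_force: 0.0
```

Emit:
step_arm --moves '[{"tx":0,"ty":0,"tz":0,"ax":0,"ay":0,"az":0}]'

```text
clock: 13.22
eef_pos: [433.2, -174.8, 100.3]
tcp_rot: [-3.14, 0.0, 0.971]
contact_force: [-0.2, 0.3, -0.1]
opening: 0.455
grasp_force: 0.0
```

```bash
python3 - <<'E'
from loc import *
u,s=to(434.5,-174,100);print(u,s['eef_pos'],s['opening'])
E
python3 stray.py w6
```

```text
[0.057 0.026 0.01 ] [ 433.16268    -174.80420331  100.26317889] 0.45498620091770475
wrist [317. 193.] 434 ctr [ 433.8 -175.4] size [18.6 18.2] ang 24.5 z 14.9
scene [298. 165.] 37 ctr [ 433.1 -174.6] size [19.8 16.3] ang 29.3 z 15.1
side [284. 277.] 59 ctr [ 433.6 -173.9] size [16.7 19.8] ang 32.3 z 15.5
[ 433.93268416 -173.16190634  100.97637128] [-3.14098371e+00 -4.83585674e-05  9.73343213e-01] 0.44928315896755944
```

Emit:
step_arm --moves '[{"tx":0,"ty":0,"tz":0.6,"ax":0,"ay":0,"az":0.117},{"tx":0,"ty":0,"tz":0.6,"ax":0,"ay":0,"az":0.117},{"tx":0,"ty":0,"tz":0.6,"ax":0,"ay":0,"az":0.116},{"tx":0,"ty":0,"tz":0.7,"ax":0,"ay":0,"az":0},{"tx":0,"ty":0,"tz":0.7,"ax":0,"ay":0,"az":0}]'

```text
clock: 14.0
eef_pos: [434.7, -172.7, 20.9]
tcp_rot: [3.141, -0.0, 0.425]
contact_force: [0.7, -0.2, -0.2]
opening: 0.452
grasp_force: 0.0
```

Emit:
step_arm --moves '[{"tx":0,"ty":0,"tz":0.6,"ax":0,"ay":0,"az":0},{"tx":0,"ty":0,"tz":0.3,"ax":0,"ay":0,"az":0},{"tx":0,"ty":0,"tz":0.18,"ax":0,"ay":0,"az":0},{"tx":0,"ty":0,"tz":0,"ax":0,"ay":0,"az":0}]'

```text
clock: 14.5
eef_pos: [434.5, -173.5, -5.9]
tcp_rot: [-3.142, 0.0, 0.424]
contact_force: [0.2, 0.5, 1.1]
opening: 0.445
grasp_force: 0.0
```

Emit:
step_arm --moves '[{"tx":0,"ty":0,"tz":0,"ax":0,"ay":0,"az":0},{"tx":0,"ty":0,"tz":0,"ax":0,"ay":0,"az":0},{"tx":0,"ty":0,"tz":0,"ax":0,"ay":0,"az":0},{"tx":0,"ty":0,"tz":0,"ax":0,"ay":0,"az":0}]' --gripper 0

```text
clock: 15.0
eef_pos: [434.8, -173.7, -5.4]
tcp_rot: [3.141, -0.001, 0.424]
contact_force: [-0.5, 0.2, 7.0]
opening: 0.205
grasp_force: 27.8
```

Emit:
step_arm --moves '[{"tx":0,"ty":0,"tz":-0.9,"ax":0,"ay":0,"az":0},{"tx":0,"ty":0,"tz":-0.9,"ax":0,"ay":0,"az":0},{"tx":0,"ty":0,"tz":-0.9,"ax":0,"ay":0,"az":0},{"tx":0,"ty":0,"tz":-0.9,"ax":0,"ay":0,"az":0},{"tx":0,"ty":0,"tz":-0.9,"ax":0,"ay":0,"az":0}]'

```text
clock: 15.62
eef_pos: [434.4, -173.5, 107.4]
tcp_rot: [3.141, -0.0, 0.424]
contact_force: [0.6, -0.1, 0.3]
opening: 0.202
grasp_force: 27.1
```

Emit:
step_arm --moves '[{"tx":0,"ty":0,"tz":-0.9,"ax":0,"ay":0,"az":0},{"tx":0,"ty":0,"tz":0,"ax":0,"ay":0,"az":0}]'

```text
clock: 15.88
eef_pos: [435.5, -174.0, 130.5]
tcp_rot: [3.139, -0.002, 0.424]
contact_force: [0.2, -0.0, -1.3]
opening: 0.202
grasp_force: 27.1
```

Run:
```python
from loc import *
u,s=to(481,367.5,128);print(u,s['eef_pos'],s['opening'],s['grasp_force'],s['qpos'])
```

```text
[ 10.57  -18.993   0.078] [ 435.52559471 -173.99312795  130.49504761] 0.20215476543963584 27.05780267715454 [-3.83262864e-01  2.27845993e-01  2.04543468e+00 -2.10106642e-05
  8.64915139e-01  7.63494797e-01]
```

Emit:
step_arm --moves '[{"tx":0.53,"ty":-0.95,"tz":0,"ax":0,"ay":0,"az":0},{"tx":0.53,"ty":-0.95,"tz":0,"ax":0,"ay":0,"az":0},{"tx":0.53,"ty":-0.95,"tz":0,"ax":0,"ay":0,"az":0},{"tx":0.53,"ty":-0.95,"tz":0,"ax":0,"ay":0,"az":0},{"tx":0.53,"ty":-0.95,"tz":0,"ax":0,"ay":0,"az":0}]'

```text
clock: 16.5
eef_pos: [445.4, -37.1, 128.2]
tcp_rot: [-3.141, 0.001, 0.424]
contact_force: [0.9, -0.4, 0.2]
opening: 0.198
grasp_force: 27.1
```

Emit:
step_arm --moves '[{"tx":0.53,"ty":-0.95,"tz":0,"ax":0,"ay":0,"az":0},{"tx":0.53,"ty":-0.95,"tz":0,"ax":0,"ay":0,"az":0},{"tx":0.53,"ty":-0.95,"tz":0,"ax":0,"ay":0,"az":0},{"tx":0.53,"ty":-0.95,"tz":0,"ax":0,"ay":0,"az":0},{"tx":0.53,"ty":-0.95,"tz":0,"ax":0,"ay":0,"az":0}]'

```text
clock: 17.12
eef_pos: [456.9, 98.2, 128.1]
tcp_rot: [-3.141, 0.001, 0.424]
contact_force: [0.6, -0.4, 0.9]
opening: 0.197
grasp_force: 27.1
```

Emit:
step_arm --moves '[{"tx":0.53,"ty":-0.95,"tz":0,"ax":0,"ay":0,"az":0},{"tx":0.53,"ty":-0.95,"tz":0,"ax":0,"ay":0,"az":0},{"tx":0.53,"ty":-0.95,"tz":0,"ax":0,"ay":0,"az":0},{"tx":0.53,"ty":-0.95,"tz":0,"ax":0,"ay":0,"az":0},{"tx":0.53,"ty":-0.95,"tz":0,"ax":0,"ay":0,"az":0}]'

```text
clock: 17.75
eef_pos: [468.4, 233.6, 127.9]
tcp_rot: [3.141, 0.001, 0.424]
contact_force: [0.6, 0.4, -0.2]
opening: 0.2
grasp_force: 27.1
```

Emit:
step_arm --moves '[{"tx":0.53,"ty":-0.95,"tz":0,"ax":0,"ay":0,"az":0},{"tx":0.53,"ty":-0.95,"tz":0,"ax":0,"ay":0,"az":0},{"tx":0.53,"ty":-0.95,"tz":0,"ax":0,"ay":0,"az":0},{"tx":0.53,"ty":-0.95,"tz":0,"ax":0,"ay":0,"az":0},{"tx":0.53,"ty":-0.95,"tz":0,"ax":0,"ay":0,"az":0}]'

```text
clock: 18.38
eef_pos: [480.0, 369.0, 127.7]
tcp_rot: [3.141, 0.002, 0.424]
contact_force: [-0.1, 1.0, -0.5]
opening: 0.197
grasp_force: 27.1
```

Emit:
step_arm --moves '[{"tx":0,"ty":0,"tz":0,"ax":0,"ay":0,"az":0},{"tx":0,"ty":0,"tz":0,"ax":0,"ay":0,"az":0}]'

```text
clock: 18.62
eef_pos: [479.8, 367.5, 128.0]
tcp_rot: [3.141, 0.002, 0.424]
contact_force: [0.7, -0.5, 0.3]
opening: 0.199
grasp_force: 27.1
```

Run:
```python
from loc import *
u,s=to(481,367.5,104);print(u,s['eef_pos'],s['opening'],s['grasp_force'],s['qpos'])
```

```text
[0.044 0.019 0.962] [479.84109426 367.5282651  128.03978036] 0.19947945139375306 27.054053843021393 [ 6.51291478e-01  4.23336327e-01  1.75717267e+00 -3.12736852e-04
  9.63048255e-01  1.79780694e+00]
```

Emit:
step_arm --moves '[{"tx":0.04,"ty":0,"tz":0.5,"ax":0,"ay":0,"az":0},{"tx":0,"ty":0,"tz":0.45,"ax":0,"ay":0,"az":0},{"tx":0,"ty":0,"tz":0,"ax":0,"ay":0,"az":0}]'

```text
clock: 19.0
eef_pos: [480.6, 367.8, 103.8]
tcp_rot: [3.141, 0.003, 0.424]
contact_force: [-0.8, 0.3, -0.7]
opening: 0.198
grasp_force: 27.1
```

Emit:
step_arm --moves '[{"tx":0,"ty":0,"tz":0,"ax":0,"ay":0,"az":0},{"tx":0,"ty":0,"tz":0,"ax":0,"ay":0,"az":0},{"tx":0,"ty":0,"tz":-0.9,"ax":0,"ay":0,"az":0},{"tx":0,"ty":0,"tz":-0.9,"ax":0,"ay":0,"az":-0.073},{"tx":-0.5,"ty":0,"tz":-0.9,"ax":0,"ay":0,"az":-0.073}]' --gripper 0.45

```text
clock: 19.62
eef_pos: [471.2, 362.9, 173.9]
tcp_rot: [3.142, -0.001, 0.657]
contact_force: [-0.0, 0.3, 0.3]
opening: 0.451
grasp_force: 0.0
```

Emit:
step_arm --moves '[{"tx":-0.8,"ty":0,"tz":0,"ax":0,"ay":0,"az":0},{"tx":-0.8,"ty":0,"tz":0,"ax":0,"ay":0,"az":0},{"tx":-0.5,"ty":0,"tz":0,"ax":0,"ay":0,"az":0},{"tx":0,"ty":0,"tz":0,"ax":0,"ay":0,"az":0}]' --gripper 1.0

```text
clock: 20.12
eef_pos: [428.8, 330.3, 173.1]
tcp_rot: [-3.142, -0.0, 0.653]
contact_force: [0.4, 0.1, -0.2]
opening: 1.002
grasp_force: 0.0
```

Run:
```python
from fit import *
s=r.sense();print(s['eef_pos'],s['tcp_rot'],s['opening'],s['qpos'])
for n in("side","scene","wrist"):
    p,d,i=grab(n);W=cloud(d,i);h=cv2.cvtColor(p,cv2.COLOR_RGB2HSV).astype(int)
    X,Y,Z=W[...,0],W[...,1],W[...,2]
    g=(cv2.inRange(h.astype(np.uint8),(0,130,100),(30,255,255))>0)&(np.hypot(X-481,Y-368)<33)&(Z>12); print(n,"gold in cup px",g.sum(), np.nanmax(Z[g]) if g.any() else 0)
    g=(cv2.inRange(h.astype(np.uint8),(0,130,100),(30,255,255))>0)&(Z>4)&(Z<40)&(X>250)&(X<570)&(Y>-260)&(Y<500)&(np.hypot(X-481,Y-368)>60); print("  gold outside px",g.sum(),np.round(np.median(W[g],0)) if g.any() else '')
    bl=(h[...,0]>90)&(h[...,0]<120)&(h[...,1]>70)&(np.hypot(X-481,Y-368)<42)&(Z>98.5)&(Z<106); print("  rim",circ(W[bl],34) if bl.sum()>8 else bl.sum())
    c=(h[...,0]>8)&(h[...,0]<22)&(h[...,1]>90)&(Z>3)&(Z<10)&(np.hypot(X-481,Y-368)<70)
    if c.any(): print("  coaster mec",cv2.minEnclosingCircle(W[c][:,:2].astype(np.float32)),c.sum())
    if n=="wrist": save("w7",p)
```

```text
[428.75293728 330.33607717 173.12751766] [-3.14157976e+00 -3.36546466e-04  6.53457529e-01] 1.0019740729080078 [6.53686375e-01 2.76848406e-01 1.85992124e+00 1.51908224e-05
 1.00448646e+00 1.57101702e+00]
side gold in cup px 0 0
  gold outside px 1 [466. 307.  10.]
  rim (array([479.6, 367.6,  34. ]), 63, 2.3)
  coaster mec ((473.98748779296875, 363.9731140136719), 57.867225646972656) 219
scene gold in cup px 20 60.592464868570914
  gold outside px 1 [ 478. -213.    5.]
  rim (array([481.1, 368.1,  34. ]), 82, 1.4)
  coaster mec ((477.38189697265625, 362.7489929199219), 53.01869583129883) 428
wrist gold in cup px 750 58.48175508291581
  gold outside px 0 
  rim (array([479.7, 366.9,  34. ]), 924, 1.3)
  coaster mec ((474.86187744140625, 362.5190124511719), 51.912960052490234) 455
```

View pics/w7.png

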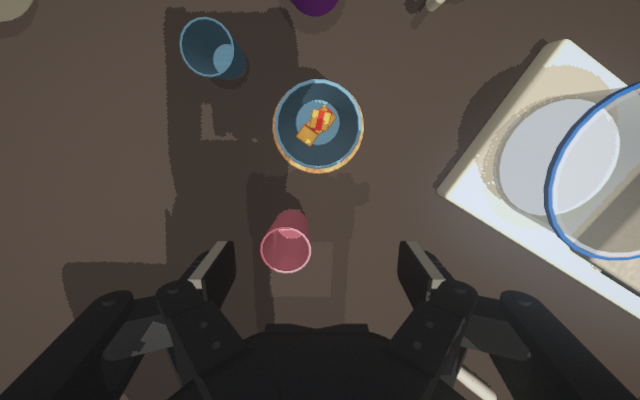

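```bash
cat > kin.py <<'E'
import numpy as np
from scipy.optimize import least_squares,fsolve
D=np.array([[.3536,1.634,624.5,220.4],[.2326,2.1058,446,108.6],[.2278,2.0454,469,130.5],[.4233,1.757,604.4,128],[.2768,1.8599,541.2,173.1]])
def f(q):
    x0,L1,L2,H,e=q; a=D[:,0];b=a+D[:,1]+e
    return np.r_[x0+L1*np.sin(a)+L2*np.sin(b)-D[:,2],H+L1*np.cos(a)+L2*np.cos(b)-D[:,3]]
if __name__=="__main__":
    for e in (None,0):
        g=(lambda q:f(q)) if e is None else (lambda q:f([*q,0]))
        s=least_squares(g,[0,450,450,150]+([0.0] if e is None else []));print(np.round(s.x,3),np.abs(s.fun).max())
E
python3 kin.py
```

```text
[ 2.80600e+00  5.61475e+02  4.96798e+02 -5.31170e+01  1.18000e-01] 0.6919103086427754
[ -41.486  615.669  486.848 -155.991] 7.625896513367934
```

Emit:
step_arm --moves '[{"tx":0,"ty":0,"tz":0,"ax":0,"ay":0.1,"az":0},{"tx":0,"ty":0,"tz":0,"ax":0,"ay":0.1,"az":0},{"tx":0,"ty":0,"tz":0,"ax":0,"ay":0.1,"az":0},{"tx":0,"ty":0,"tz":0,"ax":0,"ay":0.1,"az":0},{"tx":0,"ty":0,"tz":0,"ax":0,"ay":0,"az":0}]'

```text
clock: 20.9
eef_pos: [426.7, 328.8, 170.8]
tcp_rot: [3.142, -0.623, 0.654]
contact_force: [-0.6, -0.3, -0.6]
opening: 1.0
grasp_force: 0.0
```

Run:
```python
from h import *
from scipy.spatial.transform import Rotation as R
s=r.sense();p0=s['eef_pos'];M=R.from_euler('xyz',s['tcp_rot']).as_matrix();print(p0,s['tcp_rot'],s['qpos'])
for n in("side","scene"):
    p,d,i=grab(n);W=cloud(d,i);L=(W-p0)@M   # tool coords
    m=(np.abs(L[...,1])<75)&(np.abs(L[...,0])<25)&(L[...,2]>-60)&(L[...,2]<40)&(p.max(-1)<90)&(W[...,2]>90)
    z=L[m];o=z[np.argsort(-z[:,2])];print(n,np.round(o[:12]).tolist())
```

```text
[426.72995064 328.80453987 170.77901125] [ 3.1415726  -0.62342001  0.65351632] [ 6.53869860e-01  7.22181628e-02  2.32543687e+00 -1.88357003e-03
  1.20517857e-01  1.57295327e+00]
side [[5.0, 48.0, -24.0], [-4.0, 47.0, -24.0], [1.0, 48.0, -25.0], [10.0, 46.0, -27.0], [1.0, -43.0, -29.0], [-6.0, 48.0, -29.0], [7.0, 51.0, -29.0], [-8.0, -43.0, -30.0], [-10.0, -46.0, -31.0], [-2.0, 52.0, -32.0], [-8.0, -46.0, -34.0], [-10.0, 47.0, -35.0]]
scene [[5.0, -43.0, -24.0], [-1.0, 48.0, -24.0], [-8.0, 48.0, -25.0], [-0.0, -43.0, -25.0], [11.0, -44.0, -25.0], [-10.0, -44.0, -25.0], [8.0, -42.0, -27.0], [-2.0, -43.0, -27.0], [2.0, 49.0, -28.0], [12.0, -43.0, -28.0], [-7.0, -42.0, -29.0], [-2.0, -43.0, -30.0]]
```

Emit:
step_arm --moves '[{"tx":0,"ty":0,"tz":-0.8,"ax":0,"ay":-0.1,"az":0},{"tx":0,"ty":0,"tz":-0.8,"ax":0,"ay":-0.1,"az":0},{"tx":0,"ty":0,"tz":-0.8,"ax":0,"ay":-0.1,"az":0},{"tx":0,"ty":0,"tz":-0.4,"ax":0,"ay":-0.1,"az":0},{"tx":0,"ty":0,"tz":0,"ax":0,"ay":0,"az":-0.1}]'

```text
clock: 21.62
eef_pos: [410.2, 316.1, 236.9]
tcp_rot: [3.14, -0.01, 0.814]
contact_force: [-0.3, -0.1, -0.2]
opening: 1.0
grasp_force: 0.0
```

Emit:
step_arm --moves '[{"tx":0,"ty":0,"tz":0,"ax":0,"ay":0,"az":-0.1},{"tx":0,"ty":0,"tz":0,"ax":0,"ay":0,"az":-0.1},{"tx":0,"ty":0,"tz":0,"ax":0,"ay":0,"az":-0.1},{"tx":0,"ty":0,"tz":0,"ax":0,"ay":0,"az":-0.1},{"tx":0,"ty":0,"tz":0,"ax":0,"ay":0,"az":-0.1}]'

```text
clock: 22.25
eef_pos: [408.2, 314.6, 235.7]
tcp_rot: [3.134, -0.006, 1.601]
contact_force: [0.8, 0.0, 0.1]
opening: 1.001
grasp_force: 0.0
```

Emit:
step_arm --moves '[{"tx":0,"ty":0,"tz":0,"ax":0,"ay":0,"az":-0.1},{"tx":0,"ty":0,"tz":0,"ax":0,"ay":0,"az":-0.1},{"tx":0,"ty":0,"tz":0,"ax":0,"ay":0,"az":-0.1},{"tx":0,"ty":0,"tz":0,"ax":0,"ay":0,"az":-0.1},{"tx":0,"ty":0,"tz":0,"ax":0,"ay":0,"az":0}]'

```text
clock: 22.88
eef_pos: [408.0, 314.5, 235.4]
tcp_rot: [3.131, 0.0, 2.223]
contact_force: [-0.0, 0.3, -0.4]
opening: 1.003
grasp_force: 0.0
```

Emit:
step_arm --moves '[{"tx":0,"ty":0,"tz":0,"ax":0,"ay":0.1,"az":0},{"tx":0,"ty":0,"tz":0,"ax":0,"ay":0.1,"az":0},{"tx":0,"ty":0,"tz":0,"ax":0,"ay":0.1,"az":0},{"tx":0,"ty":0,"tz":0,"ax":0,"ay":0,"az":0}]'

```text
clock: 23.38
eef_pos: [408.5, 312.3, 233.7]
tcp_rot: [3.134, -0.472, 2.222]
contact_force: [0.3, -0.0, 0.6]
opening: 1.001
grasp_force: 0.0
```

```bash
cat > tool.py <<'E'
from h import *
from scipy.spatial.transform import Rotation as R
def tools(): 
    s=r.sense();return s,s['eef_pos'],R.from_euler('xyz',s['tcp_rot']).as_matrix()
def units(target): 
    s,p,M=tools();return np.round(M.T@(np.array(target)-p)/25,3)
E
python3 -c "
from tool import *
s,p,M=tools();print(p,s['tcp_rot'],s['qpos'],'z',M[:,2].round(3),'y',M[:,1].round(3))"
```

```text
[408.5485381  312.25236435 233.68905235] [ 3.1336935  -0.47245534  2.2217226 ] [ 0.34539119  0.24303833  1.85053324  0.48102293  1.23183915 -0.50864946] z [-0.269  0.367 -0.89 ] y [0.798 0.603 0.007]
```

Emit:
step_arm --moves '[{"tx":0,"ty":0,"tz":0,"ax":0,"ay":0.1,"az":0},{"tx":0,"ty":0,"tz":0,"ax":0,"ay":0.1,"az":0},{"tx":0,"ty":0,"tz":0,"ax":0,"ay":0.1,"az":0},{"tx":0,"ty":0,"tz":0,"ax":0,"ay":0,"az":0},{"tx":0,"ty":0,"tz":0,"ax":0,"ay":0,"az":0}]'

```text
clock: 24.0
eef_pos: [406.8, 314.0, 234.3]
tcp_rot: [3.126, -0.938, 2.238]
contact_force: [0.3, -0.3, 0.7]
opening: 1.004
grasp_force: 0.0
```

```bash
python3 -c "
from tool import *
s,p,M=tools();d=M[:,2];G=np.array([480.3,367.5,72]);print(p,s['tcp_rot'],s['qpos'],'z',d.round(3),'y',M[:,1].round(3))
print(units(G-110*d+[0,0,40]),units(G-84*d))"
```

```text
[406.84151976 314.00020479 234.28365482] [ 3.12566194 -0.93844309  2.23806042] [ 0.14659211  0.44622433  1.82591393  0.78974611  1.48534018 -0.84479374] z [-0.487  0.643 -0.591] y [0.793 0.609 0.009]
[-4.027  3.588 -1.562] [-5.317  3.573  0.423]
```

Emit:
step_arm --moves '[{"tx":-0.8,"ty":0.72,"tz":-0.31,"ax":0,"ay":0,"az":0},{"tx":-0.8,"ty":0.72,"tz":-0.31,"ax":0,"ay":0,"az":0},{"tx":-0.8,"ty":0.72,"tz":-0.31,"ax":0,"ay":0,"az":0},{"tx":-0.8,"ty":0.72,"tz":-0.31,"ax":0,"ay":0,"az":0},{"tx":-0.8,"ty":0.72,"tz":-0.31,"ax":0,"ay":0,"az":0}]'

```text
clock: 24.62
eef_pos: [534.4, 298.2, 178.2]
tcp_rot: [3.122, -0.938, 2.242]
contact_force: [0.6, 0.6, 0.0]
opening: 1.002
grasp_force: 0.0
```

Emit:
step_arm --moves '[{"tx":0,"ty":0,"tz":0,"ax":0,"ay":0,"az":0}]'

```text
clock: 24.75
eef_pos: [534.5, 298.0, 177.4]
tcp_rot: [3.123, -0.939, 2.241]
contact_force: [-0.5, 0.2, -0.5]
opening: 1.0
grasp_force: 0.0
```

```bash
python3 -c "
from tool import *
s,p,M=tools();d=M[:,2];G=np.array([480.3,367.5,72]);print(p,s['tcp_rot'],s['qpos'],'z',d.round(3),'y',M[:,1].round(3))
print(units(G-84*d),units(G+34*d))
from fit import *
p,dd,i=grab('wrist');W=cloud(dd,i);h=cv2.cvtColor(p,cv2.COLOR_RGB2HSV).astype(int);save('w8',p)
X,Y,Z=W[...,0],W[...,1],W[...,2]
bl=(h[...,0]>90)&(h[...,0]<120)&(h[...,1]>70)&(np.hypot(X-481,Y-368)<42)&(Z>98.5)&(Z<106); print('rim',circ(W[bl],34) if bl.sum()>8 else bl.sum())
"
```

```text
[534.45011914 297.9566679  177.40416054] [ 3.12250332 -0.93861271  2.24079836] [ 0.09765077  0.67770022  1.55700548  0.75976402  1.5381665  -0.84741739] z [-0.486  0.644 -0.591] y [0.793 0.609 0.011]
[-1.318 -0.072  1.975] [-1.318 -0.072  6.695]
rim (array([480.1, 366.4,  34. ]), 509, 1.1)
```

View pics/w8.png

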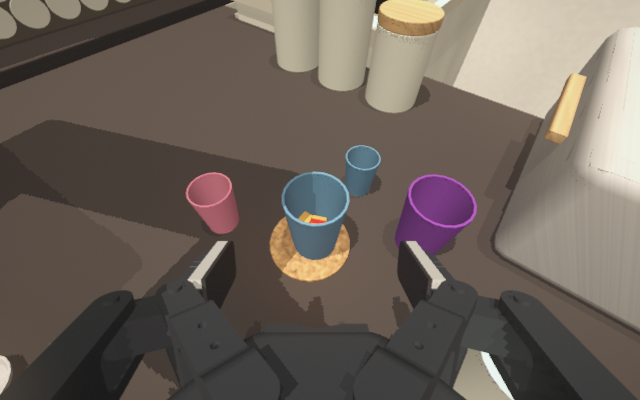

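The cup (316,215) is centred between the fingers, with the toffees inside and pink and purple clear. I go in.

Emit:
step_arm --moves '[{"tx":-0.66,"ty":-0.04,"tz":0.9,"ax":0,"ay":0,"az":0},{"tx":-0.66,"ty":-0.03,"tz":0.9,"ax":0,"ay":0,"az":0},{"tx":0,"ty":0,"tz":0.7,"ax":0,"ay":0,"az":0},{"tx":0,"ty":0,"tz":0.7,"ax":0,"ay":0,"az":0},{"tx":0,"ty":0,"tz":0.7,"ax":0,"ay":0,"az":0}]'

```text
clock: 25.42
eef_pos: [496.3, 344.9, 93.2]
tcp_rot: [3.122, -0.942, 2.241]
contact_force: [-0.5, -0.7, -0.4]
opening: 1.002
grasp_force: 0.0
```

Emit:
step_arm --moves '[{"tx":0,"ty":0,"tz":0.7,"ax":0,"ay":0,"az":0},{"tx":0,"ty":0,"tz":0.7,"ax":0,"ay":0,"az":0},{"tx":0,"ty":0,"tz":0.7,"ax":0,"ay":0,"az":0},{"tx":0,"ty":0,"tz":0.5,"ax":0,"ay":0,"az":0},{"tx":0,"ty":0,"tz":0.1,"ax":0,"ay":0,"az":0}]'

```text
clock: 26.05
eef_pos: [463.1, 387.8, 52.6]
tcp_rot: [3.125, -0.943, 2.238]
contact_force: [0.3, -0.6, -0.6]
opening: 0.995
grasp_force: 0.0
```

```bash
python3 -c "
from tool import *
s,p,M=tools();d=M[:,2];G=np.array([480.3,367,72]);print(p,s['contact_force'],units(G+34*d))
from fit import *
p,dd,i=grab('scene');W=cloud(dd,i);h=cv2.cvtColor(p,cv2.COLOR_RGB2HSV).astype(int);save('s9',cv2.resize(p[150:330,340:540],None,fx=3,fy=3))
X,Y,Z=W[...,0],W[...,1],W[...,2]
bl=(h[...,0]>90)&(h[...,0]<120)&(h[...,1]>70)&(np.hypot(X-481,Y-368)<42)&(Z>98.5)&(Z<106); print('rim',circ(W[bl],34) if bl.sum()>8 else bl.sum())
"
```

```text
[463.06406896 387.82773033  52.55051759] [ 0.25957558 -0.57446953 -0.57043724] [-0.006  0.048  0.029]
rim (array([481.6, 367.8,  34. ]), 66, 1.3)
```

View pics/s9.png

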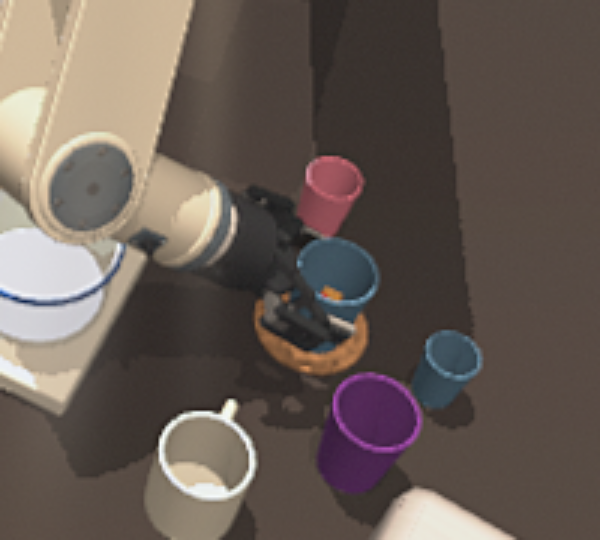

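The fingers straddle the cup below its rim (crop 320,320). I close, then lift a little and check.

Emit:
step_arm --moves '[{"tx":0,"ty":0,"tz":0,"ax":0,"ay":0,"az":0},{"tx":0,"ty":0,"tz":0,"ax":0,"ay":0,"az":0},{"tx":0,"ty":0,"tz":0,"ax":0,"ay":0,"az":0},{"tx":0,"ty":0,"tz":0,"ax":0,"ay":0,"az":0},{"tx":0,"ty":0,"tz":0,"ax":0,"ay":0,"az":0}]' --gripper 0 --newtons 50

```text
clock: 26.72
eef_pos: [464.5, 387.4, 53.9]
tcp_rot: [3.122, -0.943, 2.24]
contact_force: [1.0, -2.0, 5.4]
opening: 0.764
grasp_force: 53.9
```

```bash
cat > cupst.py <<'E'
from tool import *
from fit import circ
def cup(n):
    p,d,i=grab(n);W=cloud(d,i);h=cv2.cvtColor(p,cv2.COLOR_RGB2HSV).astype(int)
    bl=(h[...,0]>90)&(h[...,0]<120)&(h[...,1]>70)&(W[...,2]>20)
    return p,W,h,bl
if __name__=="__main__":
    s,p,M=tools();print(p,s['tcp_rot'],s['qpos'].round(3),s['opening'],s['grasp_force'],s['contact_force'])
    print("units up 40mm:",units(p+[0,0,40]))
E
python3 cupst.py
```

```text
[464.49382723 387.37985502  53.91748015] [ 3.12158485 -0.94269391  2.23983276] [ 0.243  0.795  1.702  0.888  1.287 -0.972] 0.7636307882321696 53.922210840646585 [ 0.99576294 -1.99752225  5.4411361 ]
units up 40mm: [ 1.295  0.019 -0.94 ]
```

Emit:
step_arm --moves '[{"tx":0.65,"ty":0.01,"tz":-0.47,"ax":0,"ay":0,"az":0},{"tx":0.65,"ty":0.01,"tz":-0.47,"ax":0,"ay":0,"az":0},{"tx":0.65,"ty":0.01,"tz":-0.47,"ax":0,"ay":0,"az":0},{"tx":0,"ty":0,"tz":0,"ax":0,"ay":0,"az":0}]'

```text
clock: 27.22
eef_pos: [464.9, 387.9, 115.5]
tcp_rot: [3.117, -0.941, 2.244]
contact_force: [1.5, 0.7, -1.2]
opening: 0.765
grasp_force: 55.3
```

```bash
python3 cupst.py; python3 -c "
from tool import *
s,p,M=tools();print(units(p+[0,0,90]),units(p+[153,-260,0]))
p,d,i=grab('side');save('sa',cv2.resize(p[60:220,220:400],None,fx=3,fy=3))"
```

```text
[464.86703999 387.86756275 115.49107725] [ 3.11749917 -0.94097047  2.24370972] [ 0.244  0.701  1.703  0.87   1.345 -0.899] 0.7651765614044892 55.286273427918786 [ 1.49831514  0.7195003  -1.1954632 ]
units up 40mm: [ 1.293  0.023 -0.942]
[ 2.909  0.051 -2.12 ] [-7.037 -1.463 -9.693]
```

View pics/sa.png

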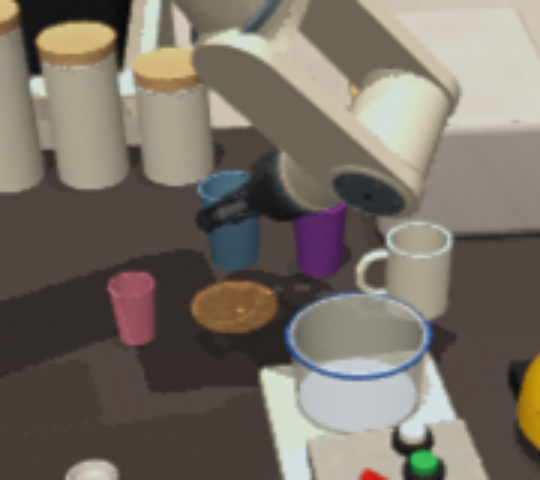

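The cup is lifted upright (crop 232,215) and the coaster is free at (235,307). I raise it and take it to the canister's right side.

Emit:
step_arm --moves '[{"tx":0.73,"ty":0.013,"tz":-0.53,"ax":0,"ay":0,"az":0},{"tx":0.73,"ty":0.013,"tz":-0.53,"ax":0,"ay":0,"az":0},{"tx":0.73,"ty":0.013,"tz":-0.53,"ax":0,"ay":0,"az":0},{"tx":0.73,"ty":0.013,"tz":-0.53,"ax":0,"ay":0,"az":0},{"tx":-0.64,"ty":-0.13,"tz":-0.88,"ax":0,"ay":0,"az":0}]'

```text
clock: 27.9
eef_pos: [478.1, 365.1, 206.7]
tcp_rot: [3.118, -0.942, 2.246]
contact_force: [1.1, 0.2, -2.0]
opening: 0.767
grasp_force: 55.5
```

Emit:
step_arm --moves '[{"tx":-0.64,"ty":-0.13,"tz":-0.88,"ax":0,"ay":0,"az":0},{"tx":-0.64,"ty":-0.13,"tz":-0.88,"ax":0,"ay":0,"az":0},{"tx":-0.64,"ty":-0.13,"tz":-0.88,"ax":0,"ay":0,"az":0},{"tx":-0.64,"ty":-0.13,"tz":-0.88,"ax":0,"ay":0,"az":0},{"tx":-0.64,"ty":-0.13,"tz":-0.88,"ax":0,"ay":0,"az":0}]'

```text
clock: 28.52
eef_pos: [548.8, 244.7, 203.2]
tcp_rot: [3.123, -0.942, 2.239]
contact_force: [0.2, 0.4, -1.8]
opening: 0.765
grasp_force: 55.4
```

Emit:
step_arm --moves '[{"tx":-0.64,"ty":-0.13,"tz":-0.88,"ax":0,"ay":0,"az":0},{"tx":-0.64,"ty":-0.13,"tz":-0.88,"ax":0,"ay":0,"az":0},{"tx":-0.64,"ty":-0.13,"tz":-0.88,"ax":0,"ay":0,"az":0},{"tx":-0.64,"ty":-0.13,"tz":-0.88,"ax":0,"ay":0,"az":0},{"tx":-0.64,"ty":-0.13,"tz":-0.88,"ax":0,"ay":0,"az":0}]'

```text
clock: 29.15
eef_pos: [618.4, 126.8, 202.8]
tcp_rot: [3.124, -0.943, 2.238]
contact_force: [-0.3, -0.7, -1.3]
opening: 0.765
grasp_force: 55.5
```

```bash
python3 cupst.py; python3 -c "
from tool import *
s,p,M=tools();G=p-34*M[:,2];print('G',G)"
```

```text
[618.43209797 126.77007751 202.79875846] [ 3.12372657 -0.94256816  2.23846928] [-0.129  0.767  1.315  0.632  1.779 -0.893] 0.7654665934820978 55.457919189866516 [-0.31542094 -0.69331503 -1.33604921]
units up 40mm: [ 1.295  0.017 -0.94 ]
G [634.98449807 104.79607794 222.7777823 ]
```

Emit:
step_arm --moves '[{"tx":-0.21,"ty":0,"tz":0,"ax":0,"ay":-0.1,"az":0},{"tx":-0.21,"ty":0,"tz":0,"ax":0,"ay":-0.1,"az":0},{"tx":-0.21,"ty":0,"tz":0,"ax":0,"ay":-0.1,"az":0},{"tx":-0.21,"ty":0,"tz":0,"ax":0,"ay":-0.1,"az":0},{"tx":-0.21,"ty":0,"tz":0.4,"ax":0,"ay":-0.1,"az":0}]'

```text
clock: 29.78
eef_pos: [630.0, 113.7, 179.8]
tcp_rot: [3.129, -0.151, 2.225]
contact_force: [-0.2, 0.1, -2.9]
opening: 0.765
grasp_force: 55.9
```

Emit:
step_arm --moves '[{"tx":-0.21,"ty":0,"tz":0.4,"ax":0,"ay":-0.1,"az":0},{"tx":-0.21,"ty":0,"tz":0.4,"ax":0,"ay":-0.1,"az":0},{"tx":0,"ty":0,"tz":0,"ax":0,"ay":0,"az":0}]'

```text
clock: 30.15
eef_pos: [632.4, 108.8, 156.9]
tcp_rot: [3.134, 0.156, 2.226]
contact_force: [0.8, 0.2, -1.6]
opening: 0.765
grasp_force: 56.0
```

```bash
python3 cupst.py; python3 -c "
from tool import *
s,p,M=tools();G=p-34*M[:,2];print('G',G,'d',M[:,2].round(3))"
```

```text
[632.35791406 108.75782604 156.93414964] [3.13383936 0.15598667 2.22552373] [ 0.245  0.409  1.716 -0.172  0.954 -0.316] 0.764965079891276 55.999907794976025 [ 0.80201061  0.18089611 -1.61522078]
units up 40mm: [-0.249  0.012 -1.581]
G [628.93243521 112.78698497 190.52033687] d [ 0.101 -0.119 -0.988]
```

Emit:
step_arm --moves '[{"tx":-0.31,"ty":0,"tz":0.1,"ax":0,"ay":-0.1,"az":0},{"tx":-0.31,"ty":0,"tz":0.1,"ax":0,"ay":-0.1,"az":0},{"tx":-0.28,"ty":0,"tz":0,"ax":0,"ay":-0.1,"az":0},{"tx":0,"ty":0,"tz":0,"ax":0,"ay":0,"az":0}]'

```text
clock: 30.65
eef_pos: [646.8, 89.9, 158.3]
tcp_rot: [3.134, 0.626, 2.22]
contact_force: [-0.4, -0.8, -1.9]
opening: 0.764
grasp_force: 56.0
```

```bash
python3 cupst.py; python3 -c "
from tool import *
s,p,M=tools();G=p-34*M[:,2];print('G',G,'d',M[:,2].round(3))"
```

```text
[646.76777891  89.88605164 158.2569623 ] [3.1342907  0.62595385 2.21987045] [ 0.45   0.435  1.841 -0.817  0.904  0.334] 0.7636885763683133 56.00390220664849 [-0.4473315  -0.79613714 -1.9137883 ]
units up 40mm: [-0.937  0.009 -1.297]
G [634.52993887 105.60438976 185.80998606] d [ 0.36  -0.462 -0.81 ]
```

Emit:
step_arm --moves '[{"tx":-0.21,"ty":0,"tz":0,"ax":0,"ay":-0.08,"az":0},{"tx":-0.21,"ty":0,"tz":0.05,"ax":0,"ay":-0.08,"az":0},{"tx":-0.21,"ty":0,"tz":0.1,"ax":0,"ay":-0.08,"az":0},{"tx":0,"ty":0,"tz":0,"ax":0,"ay":0,"az":0},{"tx":0,"ty":0,"tz":0,"ax":0,"ay":0,"az":0}]'

```text
clock: 31.28
eef_pos: [656.6, 77.7, 167.9]
tcp_rot: [3.124, 1.001, 2.206]
contact_force: [0.7, 0.2, -2.7]
opening: 0.76
grasp_force: 56.0
```

```bash
cat > can.py <<'E'
from tool import *
def look():
    for n in("side","scene"):
        p,d,i=grab(n);W=cloud(d,i);h=cv2.cvtColor(p,cv2.COLOR_RGB2HSV)
        g=(cv2.inRange(h,(0,130,90),(30,255,255))>0);X,Y,Z=W[...,0],W[...,1],W[...,2]
        a=g&(np.hypot(X-605,Y-143)<72)&(Z>25)&(Z<120);b=g&(X>250)&(X<720)&(Y>-260)&(Y<520)&(Z>3)&(Z<150)&~a
        n2,l,st,c=cv2.connectedComponentsWithStats(b.astype(np.uint8))
        print(n,"in can px",a.sum(),np.round(np.median(W[a],0)) if a.any() else '', "else",[(np.round(c[k]).tolist(),int(st[k,4]),np.round(np.median(W[l==k],0)).tolist()) for k in range(1,n2) if st[k,4]>3])
if __name__=="__main__": look()
E
python3 cupst.py; python3 can.py
```

```text
[656.63930854  77.70867796 167.93581085] [3.12363003 1.00099196 2.20597251] [ 0.58   0.555  1.896 -1.234  1.096  0.788] 0.7598909475650558 55.98975168628385 [ 0.74941249  0.23924305 -2.74726539]
units up 40mm: [-1.347  0.016 -0.863]
side in can px 0  else [([298.0, 162.0], 372, [475.0, 361.0, 7.0]), ([351.0, 225.0], 60, [614.0, -133.0, 142.0])]
scene in can px 0  else [([272.0, 178.0], 91, [613.0, -121.0, 142.0]), ([443.0, 258.0], 881, [477.0, 365.0, 6.0])]
```

```bash
cat > plan.py <<'E'
from tool import *
def plan(pivot,rotvec,n):
    "rows (units) that turn the tool about a world axis through pivot by rotvec in n rows; shift taken in the row's start frame and in its end frame"
    s,p,M=tools();pivot=np.array(pivot,float);dR=R.from_rotvec(np.array(rotvec)/n).as_matrix()
    for k in range(n):
        p2=pivot+dR@(p-pivot);w=M.T@np.array(rotvec)/n/(np.pi/2)
        print("t",np.round(M.T@(p2-p)/25,3),"a",np.round(w,3)); p,M=p2,dR@M
    print("end",p.round(1),"d",M[:,2].round(3),"x",M[:,0].round(3))
E
python3 -c "
from plan import *
s,p,M=tools();d=M[:,2];G=p-34*d;rim=G-0+29*M[:,0]*0
print('G',G);plan([612,135,170],[0,0,-np.radians(35)],4)"
```

```text
G [639.3243268  100.48536217 187.00667918]
t [ 0.01  -0.443 -0.026] a [ 0.082 -0.001  0.052]
t [ 0.01  -0.443 -0.026] a [ 0.082 -0.001  0.052]
t [ 0.01  -0.443 -0.026] a [ 0.082 -0.001  0.052]
t [ 0.01  -0.443 -0.026] a [ 0.082 -0.001  0.052]
end [615.9  62.4 168.7] d [ 0.04  -0.842 -0.538] x [-0.012  0.538 -0.843]
```

Emit:
step_arm --moves '[{"tx":0.01,"ty":-0.443,"tz":-0.026,"ax":0.082,"ay":0,"az":0.052},{"tx":0.01,"ty":-0.443,"tz":-0.026,"ax":0.082,"ay":0,"az":0.052},{"tx":0.01,"ty":-0.443,"tz":-0.026,"ax":0.082,"ay":0,"az":0.052},{"tx":0.01,"ty":-0.443,"tz":-0.026,"ax":0.082,"ay":0,"az":0.052},{"tx":0,"ty":0,"tz":0,"ax":0,"ay":0,"az":0}]'

```text
clock: 32.0
eef_pos: [616.8, 62.9, 168.3]
tcp_rot: [3.124, 0.996, 1.598]
contact_force: [0.5, -0.3, -1.7]
opening: 0.76
grasp_force: 56.1
```

```bash
python3 cupst.py;python3 can.py; python3 -c "
from tool import *
s,p,M=tools();G=p-34*M[:,2];print('G',G,'d',M[:,2].round(3))"
```

```text
[616.79297587  62.91111248 168.26735739] [3.12435366 0.99602206 1.59828569] [ 0.535  0.701  1.585 -0.838  1.511  0.849] 0.7604102529208199 56.060048443541746 [ 0.45137218 -0.3342966  -1.73493502]
units up 40mm: [-1.343  0.015 -0.87 ]
side in can px 0  else [([297.0, 162.0], 369, [476.0, 359.0, 7.0]), ([351.0, 225.0], 61, [614.0, -133.0, 142.0])]
scene in can px 37 [596. 134.  49.] else [([272.0, 178.0], 87, [613.0, -121.0, 141.0]), ([443.0, 258.0], 888, [478.0, 365.0, 6.0])]
G [614.31826413  91.20200968 186.57007894] d [ 0.043 -0.839 -0.542]
```

Emit:
step_arm --moves '[{"tx":-0.21,"ty":0,"tz":0,"ax":0,"ay":-0.1,"az":0},{"tx":-0.21,"ty":0,"tz":0,"ax":0,"ay":-0.1,"az":0},{"tx":-0.15,"ty":0,"tz":0,"ax":0,"ay":-0.07,"az":0},{"tx":0,"ty":0,"tz":0,"ax":0,"ay":0,"az":0},{"tx":0,"ty":0,"tz":0,"ax":0,"ay":0,"az":0}]'

```text
clock: 32.72
eef_pos: [615.7, 57.2, 181.3]
tcp_rot: [3.083, 1.42, 1.557]
contact_force: [-0.2, -0.5, -0.9]
opening: 0.761
grasp_force: 55.9
```

Emit:
step_arm --moves '[{"tx":0,"ty":0,"tz":0,"ax":0,"ay":0,"az":0},{"tx":0,"ty":0,"tz":0,"ax":0,"ay":0,"az":0},{"tx":0,"ty":0,"tz":0,"ax":0,"ay":0,"az":0}]'

```text
clock: 33.1
eef_pos: [615.7, 57.1, 181.3]
tcp_rot: [3.078, 1.422, 1.551]
contact_force: [-0.5, 0.8, -1.8]
opening: 0.766
grasp_force: 55.9
```

```bash
python3 cupst.py;python3 can.py; python3 -c "
from tool import *
s,p,M=tools();G=p-34*M[:,2];print('G',G,'d',M[:,2].round(3))
p,d,i=grab('scene');q,d,i=grab('side')
c=np.hstack([cv2.resize(p[150:290,250:420],(400,330),interpolation=2),cv2.resize(q[100:260,260:450],(390,330),interpolation=2)]);save('sb',c)"
```

```text
[615.71832995  57.06966923 181.31342764] [3.07834907 1.42209838 1.55144381] [ 0.592  0.903  1.527 -1.048  1.797  0.971] 0.7659208788464901 55.88762635998137 [-0.45367341  0.81073284 -1.83746031]
units up 40mm: [-1.582  0.015 -0.237]
side in can px 0  else [([298.0, 162.0], 368, [476.0, 361.0, 7.0]), ([351.0, 225.0], 59, [614.0, -132.0, 142.0])]
scene in can px 115 [605. 131.  50.] else [([272.0, 178.0], 88, [614.0, -122.0, 141.0]), ([429.0, 263.0], 56, [515.0, 339.0, 6.0])]
G [614.14121689  90.71324994 186.07418969] d [ 0.044 -0.988 -0.147]
```

View pics/sb.png

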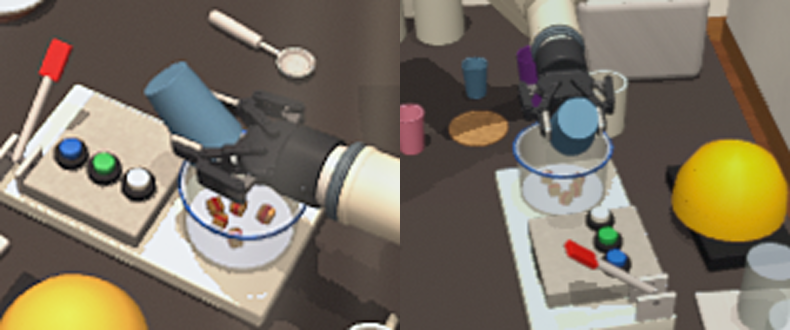

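The pictures show the cup tipped over the canister, with at least five toffees on its floor (left half 217–268, 205–237) and none outside. I reverse the path.

Emit:
step_arm --moves '[{"tx":0.15,"ty":0,"tz":0,"ax":0,"ay":0.07,"az":0},{"tx":0.21,"ty":0,"tz":0,"ax":0,"ay":0.1,"az":0},{"tx":0.21,"ty":0,"tz":0,"ax":0,"ay":0.1,"az":0},{"tx":-0.01,"ty":0.443,"tz":0.026,"ax":-0.082,"ay":0,"az":-0.052},{"tx":-0.01,"ty":0.443,"tz":0.026,"ax":-0.082,"ay":0,"az":-0.052}]'

```text
clock: 33.92
eef_pos: [638.2, 62.5, 167.7]
tcp_rot: [3.121, 1.002, 1.906]
contact_force: [-0.1, -0.7, -1.0]
opening: 0.768
grasp_force: 56.0
```

Emit:
step_arm --moves '[{"tx":-0.01,"ty":0.443,"tz":0.026,"ax":-0.082,"ay":0,"az":-0.052},{"tx":-0.01,"ty":0.443,"tz":0.026,"ax":-0.082,"ay":0,"az":-0.052},{"tx":0.2,"ty":0,"tz":0,"ax":0,"ay":0.1,"az":0},{"tx":0.2,"ty":0,"tz":0,"ax":0,"ay":0.1,"az":0},{"tx":0.2,"ty":0,"tz":-0.2,"ax":0,"ay":0.1,"az":0}]'

```text
clock: 34.55
eef_pos: [650.1, 81.1, 160.1]
tcp_rot: [3.129, 0.529, 2.219]
contact_force: [0.1, -0.2, -2.7]
opening: 0.764
grasp_force: 55.9
```

Emit:
step_arm --moves '[{"tx":0.2,"ty":0,"tz":-0.4,"ax":0,"ay":0.1,"az":0},{"tx":0.2,"ty":0,"tz":-0.5,"ax":0,"ay":0.1,"az":0},{"tx":0.2,"ty":0,"tz":-0.5,"ax":0,"ay":0.1,"az":0},{"tx":0.2,"ty":0,"tz":-0.4,"ax":0,"ay":0.1,"az":0},{"tx":0.2,"ty":0,"tz":0,"ax":0,"ay":0.1,"az":0}]'

```text
clock: 35.17
eef_pos: [628.2, 109.8, 198.8]
tcp_rot: [3.128, -0.255, 2.228]
contact_force: [-0.6, -0.4, -1.9]
opening: 0.763
grasp_force: 55.8
```

Emit:
step_arm --moves '[{"tx":0.2,"ty":0,"tz":0,"ax":0,"ay":0.1,"az":0},{"tx":0.2,"ty":0,"tz":0,"ax":0,"ay":0.1,"az":0},{"tx":0.2,"ty":0,"tz":0,"ax":0,"ay":0.1,"az":0},{"tx":0,"ty":0,"tz":0,"ax":0,"ay":0,"az":0}]'

```text
clock: 35.67
eef_pos: [619.1, 118.7, 200.1]
tcp_rot: [3.133, -0.725, 2.228]
contact_force: [-0.1, 0.1, -2.1]
opening: 0.764
grasp_force: 55.8
```

```bash
python3 cupst.py;python3 can.py; python3 -c "
from tool import *
s,p,M=tools();G=p-34*M[:,2];d=M[:,2];print('G',G,'d',M[:,2].round(3),'to coaster above',units(np.array([476,363.5,G[2]])+34*d))"
```

```text
[619.06534904 118.71815865 200.11083063] [ 3.1325063  -0.72460092  2.22825692] [-0.092  0.662  1.382  0.515  1.625 -0.859] 0.7636972660036029 55.842061351868324 [-0.10097489  0.10934815 -2.09045716]
units up 40mm: [ 1.061  0.011 -1.198]
side in can px 0  else [([297.0, 162.0], 346, [473.0, 359.0, 7.0]), ([351.0, 225.0], 61, [613.0, -132.0, 143.0])]
scene in can px 133 [601. 132.  50.] else [([271.0, 179.0], 74, [615.0, -122.0, 141.0]), ([442.0, 257.0], 778, [476.0, 362.0, 6.0])]
G [632.73233318 102.21074134 227.78674813] d [-0.395  0.528 -0.752] to coaster above [9.094 1.373 7.997]
```

Emit:
step_arm --moves '[{"tx":0.14,"ty":0,"tz":0,"ax":0,"ay":0.07,"az":0},{"tx":0.14,"ty":0,"tz":0,"ax":0,"ay":0.07,"az":0},{"tx":0,"ty":0,"tz":0,"ax":0,"ay":0,"az":0}]'

```text
clock: 36.15
eef_pos: [615.9, 124.6, 206.9]
tcp_rot: [3.126, -0.941, 2.237]
contact_force: [0.1, -0.1, -1.1]
opening: 0.766
grasp_force: 55.8
```

```bash
python3 cupst.py; python3 -c "
from fit import *
from tool import *
s,p0,M=tools();print(units([460,383.5,p0[2]]),'then down',units(p0+[0,0,-100]))
for n in('scene','side'):
    p,d,i=grab(n);W=cloud(d,i);h=cv2.cvtColor(p,cv2.COLOR_RGB2HSV).astype(int);X,Y,Z=W[...,0],W[...,1],W[...,2]
    c=(h[...,0]>8)&(h[...,0]<22)&(h[...,1]>90)&(Z>3)&(Z<10)&(np.hypot(X-476,Y-363)<70)
    print(n,cv2.minEnclosingCircle(W[c][:,:2].astype(np.float32)),W[c].mean(0))
    bl=(h[...,0]>90)&(h[...,0]<120)&(h[...,1]>70)&(np.linalg.norm(W-(p0-34*M[:,2]),axis=-1)<90)
    w=W[bl];zt=np.percentile(w[:,2],98);print(' cup top',zt,'low',np.percentile(w[:,2],2),len(w), circ(w[w[:,2]>zt-4]))
"
```

```text
[615.94458827 124.57170631 206.91441375] [ 3.12604214 -0.94053556  2.23722908] [-0.132  0.759  1.319  0.629  1.782 -0.893] 0.7658921779993202 55.79051744272874 [ 0.10214256 -0.09925674 -1.11950766]
units up 40mm: [ 1.293  0.015 -0.943]
[7.071 1.349 9.714] then down [-3.231 -0.037  2.357]
scene ((475.06610107421875, 363.42864990234375), 53.60066223144531) [477.23183083 364.29768643   6.28679717]
 cup top 255.8508817263179 low 166.04308065099562 748 (array([630.4, 106.3,  32.7]), 100, 1.0)
side ((471.7463073730469, 367.8178405761719), 57.68156051635742) [474.38392794 361.70845741   6.55981802]
 cup top 268.5791439211748 low 167.65152253478345 501 (array([630.6,  46.8,  14. ]), 13, 3.0)
```

Emit:
step_arm --moves '[{"tx":0.64,"ty":0.122,"tz":0.88,"ax":0,"ay":0,"az":0},{"tx":0.64,"ty":0.122,"tz":0.88,"ax":0,"ay":0,"az":0},{"tx":0.64,"ty":0.122,"tz":0.88,"ax":0,"ay":0,"az":0},{"tx":0.64,"ty":0.122,"tz":0.88,"ax":0,"ay":0,"az":0},{"tx":0.64,"ty":0.122,"tz":0.88,"ax":0,"ay":0,"az":0}]'

```text
clock: 36.88
eef_pos: [545.2, 243.1, 209.1]
tcp_rot: [3.12, -0.939, 2.243]
contact_force: [0.7, 0.9, -1.5]
opening: 0.766
grasp_force: 55.8
```

Emit:
step_arm --moves '[{"tx":0.64,"ty":0.122,"tz":0.88,"ax":0,"ay":0,"az":0},{"tx":0.64,"ty":0.122,"tz":0.88,"ax":0,"ay":0,"az":0},{"tx":0.64,"ty":0.122,"tz":0.88,"ax":0,"ay":0,"az":0},{"tx":0.64,"ty":0.122,"tz":0.88,"ax":0,"ay":0,"az":0},{"tx":0.64,"ty":0.122,"tz":0.88,"ax":0,"ay":0,"az":0}]'

```text
clock: 37.5
eef_pos: [474.2, 360.4, 208.1]
tcp_rot: [3.124, -0.942, 2.239]
contact_force: [-0.8, 0.5, -0.2]
opening: 0.764
grasp_force: 55.8
```

Emit:
step_arm --moves '[{"tx":0.64,"ty":0.122,"tz":0.88,"ax":0,"ay":0,"az":0},{"tx":-0.6,"ty":-0.007,"tz":0.44,"ax":0,"ay":0,"az":0},{"tx":-0.6,"ty":-0.007,"tz":0.44,"ax":0,"ay":0,"az":0},{"tx":-0.6,"ty":-0.007,"tz":0.44,"ax":0,"ay":0,"az":0},{"tx":-0.6,"ty":-0.007,"tz":0.44,"ax":0,"ay":0,"az":0}]'

```text
clock: 38.12
eef_pos: [461.1, 382.2, 132.0]
tcp_rot: [3.125, -0.943, 2.237]
contact_force: [-0.4, -0.6, -1.5]
opening: 0.764
grasp_force: 55.8
```

Emit:
step_arm --moves '[{"tx":-0.6,"ty":-0.007,"tz":0.44,"ax":0,"ay":0,"az":0},{"tx":-0.6,"ty":-0.007,"tz":0.44,"ax":0,"ay":0,"az":0},{"tx":0,"ty":0,"tz":0,"ax":0,"ay":0,"az":0}]'

```text
clock: 38.5
eef_pos: [460.1, 382.6, 95.0]
tcp_rot: [3.128, -0.943, 2.235]
contact_force: [-0.0, -0.1, -0.7]
opening: 0.762
grasp_force: 55.8
```

```bash
python3 cupst.py; python3 -c "
from fit import *
from tool import *
s,p0,M=tools();print(units([461,381.6,62]),'final',units([461,381.6,54]))
for n in('scene','side'):
    p,d,i=grab(n);W=cloud(d,i);h=cv2.cvtColor(p,cv2.COLOR_RGB2HSV).astype(int);X,Y,Z=W[...,0],W[...,1],W[...,2]
    bl=(h[...,0]>90)&(h[...,0]<120)&(h[...,1]>70)&(np.linalg.norm(W-(p0-34*M[:,2]),axis=-1)<80)
    w=W[bl];zt=np.percentile(w[:,2],98);print(n,' cup top',zt,'low',np.percentile(w[:,2],2),len(w), circ(w[w[:,2]>zt-4]))
"
```

```text
[460.1330625  382.56674158  94.96285458] [ 3.12764907 -0.94333647  2.23543048] [ 0.238  0.728  1.715  0.871  1.326 -0.927] 0.7619172092084445 55.799408481034334 [-0.02640346 -0.13072033 -0.71868694]
units up 40mm: [ 1.295  0.013 -0.939]
[-1.098 -0.007  0.732] final [-1.357 -0.009  0.92 ]
scene  cup top 144.02335536484566 low 54.49839371774058 550 (array([475.9, 363.6,  32.8]), 61, 0.9)
side  cup top 145.68058317179623 low 54.89606209461817 331 (array([487.3, 354.7,  42.5]), 27, 4.2)
```

Emit:
step_arm --moves '[{"tx":-0.45,"ty":0,"tz":0.3,"ax":0,"ay":0,"az":0},{"tx":-0.45,"ty":0,"tz":0.3,"ax":0,"ay":0,"az":0},{"tx":-0.3,"ty":0,"tz":0.2,"ax":0,"ay":0,"az":0},{"tx":-0.13,"ty":0,"tz":0.1,"ax":0,"ay":0,"az":0},{"tx":0,"ty":0,"tz":0,"ax":0,"ay":0,"az":0}]'

```text
clock: 39.22
eef_pos: [461.9, 382.1, 56.2]
tcp_rot: [3.124, -0.943, 2.238]
contact_force: [0.2, -0.5, -1.3]
opening: 0.763
grasp_force: 55.8
```

Emit:
step_arm --moves '[{"tx":-0.06,"ty":0,"tz":0.045,"ax":0,"ay":0,"az":0},{"tx":0,"ty":0,"tz":0,"ax":0,"ay":0,"az":0}]'

```text
clock: 39.48
eef_pos: [462.1, 382.2, 54.8]
tcp_rot: [3.123, -0.942, 2.239]
contact_force: [0.3, -1.0, -1.4]
opening: 0.766
grasp_force: 55.8
```

Emit:
step_arm --moves '[{"tx":-0.06,"ty":0,"tz":0.045,"ax":0,"ay":0,"az":0},{"tx":0,"ty":0,"tz":0,"ax":0,"ay":0,"az":0}]'

```text
clock: 39.72
eef_pos: [462.1, 382.5, 53.9]
tcp_rot: [3.122, -0.944, 2.24]
contact_force: [0.2, -1.1, 5.5]
opening: 0.765
grasp_force: 55.7
```

Contact, so I release and back out along the tool axis.

Emit:
step_arm --moves '[{"tx":0,"ty":0,"tz":0,"ax":0,"ay":0,"az":0},{"tx":0,"ty":0,"tz":0,"ax":0,"ay":0,"az":0},{"tx":0,"ty":0,"tz":0,"ax":0,"ay":0,"az":0},{"tx":0,"ty":0,"tz":-0.3,"ax":0,"ay":0,"az":0},{"tx":0,"ty":0,"tz":-0.7,"ax":0,"ay":0,"az":0}]' --gripper 1.0

```text
clock: 40.35
eef_pos: [474.0, 365.6, 67.7]
tcp_rot: [3.125, -0.943, 2.238]
contact_force: [0.1, 0.5, -0.3]
opening: 1.0
grasp_force: 0.0
```

Emit:
step_arm --moves '[{"tx":0,"ty":0,"tz":-0.9,"ax":0,"ay":0,"az":0},{"tx":0,"ty":0,"tz":-0.9,"ax":0,"ay":0,"az":0},{"tx":0,"ty":0,"tz":-0.9,"ax":0,"ay":0,"az":0},{"tx":0.4,"ty":0,"tz":-0.9,"ax":0,"ay":0,"az":0},{"tx":0.8,"ty":0,"tz":-0.9,"ax":0,"ay":0,"az":0}]'

```text
clock: 40.98
eef_pos: [518.5, 306.1, 159.1]
tcp_rot: [3.124, -0.943, 2.237]
contact_force: [-0.4, 0.2, -0.1]
opening: 1.001
grasp_force: 0.0
```

Emit:
step_arm --moves '[{"tx":0.8,"ty":0,"tz":-0.9,"ax":0,"ay":0,"az":0},{"tx":0.8,"ty":0,"tz":-0.5,"ax":0,"ay":0,"az":0},{"tx":0,"ty":0,"tz":0,"ax":0,"ay":0,"az":0}]'

```text
clock: 41.35
eef_pos: [521.1, 303.2, 213.0]
tcp_rot: [3.118, -0.941, 2.243]
contact_force: [0.1, -0.3, -0.1]
opening: 0.997
grasp_force: 0.0
```

```bash
python3 - <<'E'
from fit import *
from tool import *
s,p0,M=tools();print(p0,s['tcp_rot'],s['qpos'].round(2))
for n in('scene','side','wrist'):
    p,d,i=grab(n);W=cloud(d,i);h=cv2.cvtColor(p,cv2.COLOR_RGB2HSV).astype(int);X,Y,Z=W[...,0],W[...,1],W[...,2]
    bl=(h[...,0]>90)&(h[...,0]<120)&(h[...,1]>70)&(np.hypot(X-475,Y-363)<55)&(Z>98)&(Z<112);print(n,'rim',bl.sum(),circ(W[bl],34) if bl.sum()>5 else '',np.nanmedian(Z[bl]))
    g=(cv2.inRange(h.astype(np.uint8),(0,130,90),(30,255,255))>0)
    print(' gold in cup',(g&(np.hypot(X-475,Y-363)<31)&(Z>8)).sum(),'kn',end=' ')
    m=(h[...,0]>98)&(h[...,0]<118)&(h[...,1]>120)&(Z>54)&(Z<66)&(Y<-270)&(X<560)&(X>300); print(' knob',m.sum(),np.round(np.median(W[m],0)) if m.any() else '')
E
python3 can.py
```

```text
[521.11129472 303.19839556 212.99466539] [ 3.11815178 -0.94086977  2.24331966] [ 0.11  0.62  1.58  0.77  1.56 -0.82]
scene rim 87 (array([478.3, 363.2,  34. ]), 87, 1.5) 100.42111231201375
 gold in cup 2 kn  knob 23 [ 440. -361.   58.]
side rim 51 (array([477.3, 363.1,  34. ]), 51, 2.1) 100.58264598477786
 gold in cup 2 kn  knob 89 [ 440. -367.   58.]
wrist rim 547 (array([477.4, 362.1,  34. ]), 547, 1.1) 100.74089919591631
 gold in cup 0 kn  knob 0 
side in can px 0  else [([298.0, 164.0], 190, [473.0, 344.0, 7.0]), ([351.0, 225.0], 61, [613.0, -133.0, 142.0])]
scene in can px 123 [604. 131.  50.] else [([272.0, 178.0], 88, [613.0, -122.0, 141.0]), ([442.0, 262.0], 401, [495.0, 378.0, 6.0])]
```

Emit:
step_arm --moves '[{"tx":0,"ty":0,"tz":0,"ax":0,"ay":-0.1,"az":0},{"tx":0,"ty":0,"tz":0,"ax":0,"ay":-0.1,"az":0},{"tx":0,"ty":0,"tz":0,"ax":0,"ay":-0.1,"az":0},{"tx":0,"ty":0,"tz":0,"ax":0,"ay":-0.1,"az":0},{"tx":0,"ty":0,"tz":0,"ax":0,"ay":-0.1,"az":0}]' --gripper 0.7

```text
clock: 42.22
eef_pos: [520.6, 302.9, 210.7]
tcp_rot: [3.13, -0.152, 2.226]
contact_force: [-0.4, 0.3, -0.9]
opening: 0.698
grasp_force: 0.0
```

Emit:
step_arm --moves '[{"tx":0,"ty":0,"tz":0,"ax":0,"ay":-0.1,"az":0},{"tx":-0.95,"ty":-0.94,"tz":0,"ax":0,"ay":0,"az":0},{"tx":-0.95,"ty":-0.94,"tz":0,"ax":0,"ay":0,"az":0},{"tx":-0.95,"ty":-0.94,"tz":0,"ax":0,"ay":0,"az":0},{"tx":-0.95,"ty":-0.94,"tz":0,"ax":0,"ay":0,"az":0}]'

```text
clock: 42.85
eef_pos: [502.8, 169.5, 208.9]
tcp_rot: [3.132, -0.001, 2.225]
contact_force: [0.9, -1.0, 0.6]
opening: 0.699
grasp_force: 0.0
```

Emit:
step_arm --moves '[{"tx":-0.95,"ty":-0.94,"tz":0,"ax":0,"ay":0,"az":0},{"tx":-0.95,"ty":-0.94,"tz":0,"ax":0,"ay":0,"az":0},{"tx":-0.95,"ty":-0.94,"tz":0,"ax":0,"ay":0,"az":0},{"tx":-0.95,"ty":-0.94,"tz":0,"ax":0,"ay":0,"az":0},{"tx":-0.95,"ty":-0.94,"tz":0,"ax":0,"ay":0,"az":0}]'

```text
clock: 43.48
eef_pos: [481.8, 3.8, 207.8]
tcp_rot: [3.132, -0.001, 2.225]
contact_force: [0.7, 0.2, -0.3]
opening: 0.701
grasp_force: 0.0
```

Emit:
step_arm --moves '[{"tx":-0.95,"ty":-0.94,"tz":0,"ax":0,"ay":0,"az":0},{"tx":-0.95,"ty":-0.94,"tz":0,"ax":0,"ay":0,"az":0},{"tx":-0.95,"ty":-0.94,"tz":0,"ax":0,"ay":0,"az":0},{"tx":-0.95,"ty":-0.94,"tz":0,"ax":0,"ay":0,"az":0},{"tx":-0.95,"ty":-0.94,"tz":0,"ax":0,"ay":0,"az":0}]'

```text
clock: 44.1
eef_pos: [460.8, -161.8, 206.5]
tcp_rot: [3.132, -0.001, 2.224]
contact_force: [-0.2, 0.3, -0.2]
opening: 0.698
grasp_force: 0.0
```

Emit:
step_arm --moves '[{"tx":-0.95,"ty":-0.94,"tz":0,"ax":0,"ay":0,"az":0},{"tx":-0.95,"ty":-0.94,"tz":0,"ax":0,"ay":0,"az":0},{"tx":-0.95,"ty":-0.94,"tz":0,"ax":0,"ay":0,"az":0},{"tx":-0.95,"ty":-0.94,"tz":0,"ax":0,"ay":0,"az":0},{"tx":0,"ty":0,"tz":0,"ax":0,"ay":0,"az":0}]'

```text
clock: 44.72
eef_pos: [444.0, -295.0, 205.4]
tcp_rot: [3.131, -0.001, 2.222]
contact_force: [0.9, -0.2, 0.9]
opening: 0.706
grasp_force: 0.0
```

```bash
cat > lid.py <<'E'
from fit import *
from tool import *
def lid(c0,zd,r0=90):
    "lid near c0 with disc top at zd: knob-top and disc circle per camera"
    for n in('scene','side','wrist'):
        p,d,i=grab(n);W=cloud(d,i);h=cv2.cvtColor(p,cv2.COLOR_RGB2HSV).astype(int);X,Y,Z=W[...,0],W[...,1],W[...,2]
        near=np.hypot(X-c0[0],Y-c0[1])<r0
        m=near&(h[...,0]>98)&(h[...,0]<118)&(h[...,1]>100)&(Z>zd+28)&(Z<zd+38)
        k=circ(W[m],13) if m.sum()>5 else None
        m=near&(h[...,1]<70)&(h[...,2]>110)&(abs(Z-zd)<5)
        dd=cv2.minEnclosingCircle(W[m][:,:2].astype(np.float32)) if m.sum()>20 else None
        pl=None
        if m.sum()>50:
            A=np.c_[W[m][:,:2]-c0,np.ones(m.sum())];pl=np.linalg.lstsq(A,W[m][:,2],rcond=None)[0].round(3)
        print(n,'knob',k,'disc',dd,'plane',pl,m.sum())
if __name__=="__main__":
    s,p,M=tools();print(p,s['tcp_rot'],s['qpos'].round(2));lid((440,-366),26,110)
E
python3 lid.py
```

```text
[ 443.97495248 -294.98411326  205.35980118] [ 3.13145848e+00 -1.14944471e-03  2.22214268e+00] [-0.6   0.23  1.85  0.01  1.07 -1.25]
scene knob (array([ 437.3, -353.4,   13. ]), 27, 3.9) disc ((439.26849365234375, -363.51544189453125), 75.80240631103516) plane [-1.0000e-03 -4.0000e-03  2.6315e+01] 967
side knob (array([ 432.9, -365.9,   13. ]), 88, 4.2) disc ((439.9717102050781, -364.9410095214844), 74.72007751464844) plane [2.0000e-03 3.0000e-03 2.6267e+01] 2896
wrist knob (array([ 446.1, -366.6,   13. ]), 323, 4.4) disc ((439.5879211425781, -366.0695495605469), 73.8204345703125) plane [ 0.0000e+00 -1.0000e-03  2.5952e+01] 8598
```

Emit:
step_arm --moves '[{"tx":-0.71,"ty":-0.61,"tz":0,"ax":0.0065,"ay":0,"az":0},{"tx":-0.71,"ty":-0.61,"tz":0,"ax":0,"ay":0,"az":0},{"tx":-0.71,"ty":-0.62,"tz":0,"ax":0,"ay":0,"az":0},{"tx":0,"ty":0,"tz":0.9,"ax":0,"ay":0,"az":0},{"tx":0,"ty":0,"tz":0.9,"ax":0,"ay":0,"az":0}]'

```text
clock: 45.5
eef_pos: [440.3, -365.6, 160.6]
tcp_rot: [3.141, 0.001, 2.223]
contact_force: [0.2, 0.6, -0.4]
opening: 0.695
grasp_force: 0.0
```

Emit:
step_arm --moves '[{"tx":0,"ty":0,"tz":0.9,"ax":0,"ay":0,"az":0},{"tx":0,"ty":0,"tz":0.9,"ax":0,"ay":0,"az":0},{"tx":0,"ty":0,"tz":0,"ax":0,"ay":0,"az":0}]'

```text
clock: 45.88
eef_pos: [439.2, -364.1, 114.5]
tcp_rot: [-3.141, -0.003, 2.223]
contact_force: [-0.2, -0.2, 0.8]
opening: 0.7
grasp_force: 0.0
```

```bash
python3 lid.py; python3 -c "
from tool import *
print(units([439.7,-365.2,22]))"
```

```text
[ 439.23017099 -364.08837438  114.4505823 ] [-3.14137695 -0.00317754  2.2234017 ] [-0.7   0.4   1.84  0.    0.91 -1.35]
scene knob (array([ 453.7, -360.3,   13. ]), 26, 3.7) disc ((440.78375244140625, -364.15875244140625), 76.90519714355469) plane [-1.0000e-03 -3.0000e-03  2.6361e+01] 956
side knob (array([ 448.4, -365.1,   13. ]), 89, 4.3) disc ((440.1922912597656, -364.5192565917969), 74.73702239990234) plane [0.0000e+00 4.0000e-03 2.6289e+01] 2860
wrist knob (array([ 443.4, -373. ,   13. ]), 645, 4.4) disc ((439.684814453125, -366.2876892089844), 73.75624084472656) plane [-0.    -0.    25.961] 18162
[ 0.017 -0.048  3.795]
```

Emit:
step_arm --moves '[{"tx":0,"ty":-0.03,"tz":0.9,"ax":0,"ay":0,"az":0},{"tx":0,"ty":0,"tz":0.9,"ax":0,"ay":0,"az":0},{"tx":0,"ty":0,"tz":0.9,"ax":0,"ay":0,"az":0},{"tx":0,"ty":0,"tz":0.6,"ax":0,"ay":0,"az":0},{"tx":0,"ty":0,"tz":0.4,"ax":0,"ay":0,"az":0}]' --gripper 0.6

```text
clock: 46.65
eef_pos: [440.2, -364.6, 23.5]
tcp_rot: [3.141, 0.001, 2.224]
contact_force: [0.1, 0.1, 0.2]
opening: 0.604
grasp_force: 0.0
```

Emit:
step_arm --moves '[{"tx":0,"ty":0,"tz":0,"ax":0,"ay":0,"az":0},{"tx":0,"ty":0,"tz":0,"ax":0,"ay":0,"az":0},{"tx":0,"ty":0,"tz":0,"ax":0,"ay":0,"az":0},{"tx":0,"ty":0,"tz":0,"ax":0,"ay":0,"az":0},{"tx":0,"ty":0,"tz":0,"ax":0,"ay":0,"az":0}]' --gripper 0 --newtons 50

```text
clock: 47.28
eef_pos: [440.2, -364.5, 24.1]
tcp_rot: [3.141, 0.001, 2.224]
contact_force: [-0.8, -0.3, 5.9]
opening: 0.287
grasp_force: 49.4
```

Emit:
step_arm --moves '[{"tx":0,"ty":0,"tz":-0.5,"ax":0,"ay":0,"az":0},{"tx":0,"ty":0,"tz":-0.9,"ax":0,"ay":0,"az":0},{"tx":0,"ty":0,"tz":-0.9,"ax":0,"ay":0,"az":0},{"tx":0,"ty":0,"tz":-0.9,"ax":0,"ay":0,"az":0},{"tx":0,"ty":0,"tz":-0.9,"ax":0,"ay":0,"az":0}]'

```text
clock: 47.9
eef_pos: [439.6, -364.1, 127.3]
tcp_rot: [3.141, 0.0, 2.224]
contact_force: [-0.2, 0.5, -1.9]
opening: 0.286
grasp_force: 49.2
```

Emit:
step_arm --moves '[{"tx":0,"ty":0,"tz":-0.9,"ax":0,"ay":0,"az":0},{"tx":0,"ty":0,"tz":-0.9,"ax":0,"ay":0,"az":0},{"tx":0,"ty":0,"tz":-0.9,"ax":0,"ay":0,"az":0},{"tx":0,"ty":0,"tz":0,"ax":0,"ay":0,"az":0}]'

```text
clock: 48.4
eef_pos: [440.5, -364.9, 195.5]
tcp_rot: [3.14, 0.003, 2.224]
contact_force: [0.6, -0.4, -1.0]
opening: 0.28
grasp_force: 49.2
```

```bash
python3 -c "
from lid import *
s,p,M=tools();print(p,s['tcp_rot'],s['opening'],s['grasp_force']);lid(p[:2],p[2]+4,110);print(units([605,143,p[2]]))"; python3 can.py
```

```text
[ 440.52140309 -364.92953039  195.51445913] [3.14032285 0.00338119 2.22418794] 0.28005351104519316 49.151907563209534
scene knob None disc ((442.2660827636719, -366.1346740722656), 76.04690551757812) plane [ 3.00000e-03 -1.00000e-03  1.97883e+02] 977
side knob (array([ 436.7, -359.7,   13. ]), 67, 3.8) disc ((441.0300598144531, -365.0985412597656), 74.35908508300781) plane [2.00000e-03 1.00000e-03 1.96556e+02] 2508
wrist knob (array([ 442.3, -355.4,   13. ]), 290, 4.1) disc ((439.2656555175781, -365.4367980957031), 73.26760864257812) plane [-1.00000e-03  1.00000e-03  1.95277e+02] 25898
[12.067 17.589 -0.092]
side in can px 0  else [([300.0, 164.0], 159, [487.0, 338.0, 7.0]), ([351.0, 225.0], 61, [613.0, -132.0, 142.0])]
scene in can px 135 [601. 131.  50.] else [([272.0, 178.0], 90, [612.0, -120.0, 141.0]), ([442.0, 262.0], 393, [497.0, 376.0, 6.0])]
```

Emit:
step_arm --moves '[{"tx":0,"ty":0,"tz":-0.6,"ax":0,"ay":0,"az":0},{"tx":0.635,"ty":0.926,"tz":0,"ax":0,"ay":0,"az":0},{"tx":0.635,"ty":0.926,"tz":0,"ax":0,"ay":0,"az":0},{"tx":0.635,"ty":0.926,"tz":0,"ax":0,"ay":0,"az":0},{"tx":0.635,"ty":0.926,"tz":0,"ax":0,"ay":0,"az":0}]'

```text
clock: 49.28
eef_pos: [475.1, -256.9, 209.3]
tcp_rot: [3.141, 0.0, 2.224]
contact_force: [0.3, -0.5, -1.1]
opening: 0.29
grasp_force: 49.3
```

Emit:
step_arm --moves '[{"tx":0.635,"ty":0.926,"tz":0,"ax":0,"ay":0,"az":0},{"tx":0.635,"ty":0.926,"tz":0,"ax":0,"ay":0,"az":0},{"tx":0.635,"ty":0.926,"tz":0,"ax":0,"ay":0,"az":0},{"tx":0.635,"ty":0.926,"tz":0,"ax":0,"ay":0,"az":0},{"tx":0.635,"ty":0.926,"tz":0,"ax":0,"ay":0,"az":0}]'

```text
clock: 49.9
eef_pos: [518.9, -123.4, 209.4]
tcp_rot: [3.141, 0.0, 2.224]
contact_force: [0.4, -0.9, -0.9]
opening: 0.288
grasp_force: 49.3
```

Emit:
step_arm --moves '[{"tx":0.635,"ty":0.926,"tz":0,"ax":0,"ay":0,"az":0},{"tx":0.635,"ty":0.926,"tz":0,"ax":0,"ay":0,"az":0},{"tx":0.635,"ty":0.926,"tz":0,"ax":0,"ay":0,"az":0},{"tx":0.635,"ty":0.926,"tz":0,"ax":0,"ay":0,"az":0},{"tx":0.635,"ty":0.926,"tz":0,"ax":0,"ay":0,"az":0}]'

```text
clock: 50.52
eef_pos: [562.5, 10.1, 209.5]
tcp_rot: [3.141, 0.0, 2.224]
contact_force: [-1.2, 0.2, -1.3]
opening: 0.286
grasp_force: 49.3
```

Emit:
step_arm --moves '[{"tx":0.635,"ty":0.926,"tz":0,"ax":0,"ay":0,"az":0},{"tx":0.635,"ty":0.926,"tz":0,"ax":0,"ay":0,"az":0},{"tx":0.635,"ty":0.926,"tz":0,"ax":0,"ay":0,"az":0},{"tx":0.635,"ty":0.926,"tz":0,"ax":0,"ay":0,"az":0},{"tx":0.635,"ty":0.926,"tz":0,"ax":0,"ay":0,"az":0}]'

```text
clock: 51.15
eef_pos: [606.1, 143.5, 209.5]
tcp_rot: [3.141, 0.0, 2.224]
contact_force: [0.2, 0.0, -2.1]
opening: 0.287
grasp_force: 49.3
```

Emit:
step_arm --moves '[{"tx":0,"ty":0,"tz":0,"ax":0,"ay":0,"az":0},{"tx":0,"ty":0,"tz":0,"ax":0,"ay":0,"az":0}]'

```text
clock: 51.4
eef_pos: [605.4, 142.2, 209.0]
tcp_rot: [-3.142, 0.0, 2.225]
contact_force: [0.1, 0.4, -1.6]
opening: 0.289
grasp_force: 49.3
```

```bash
python3 -c "
from lid import *
s,p,M=tools();print(p,s['tcp_rot'],s['opening'],s['grasp_force']);lid(p[:2],p[2]+1,110);print(units([605,143,p[2]]))"
```

```text
[605.42536772 142.20464361 208.95731   ] [-3.14158332e+00  1.39405591e-04  2.22457864e+00] 0.2892036184923895 49.25559103488922
scene knob None disc ((606.17138671875, 142.84323120117188), 75.40692138671875) plane [-4.00000e-03 -3.00000e-03  2.11001e+02] 1904
side knob (array([602.2, 143.3,  13. ]), 32, 3.0) disc ((604.9750366210938, 140.97703552246094), 74.67884063720703) plane [1.00000e-03 7.00000e-03 2.11469e+02] 961
wrist knob (array([603.2, 135.5,  13. ]), 1878, 4.3) disc ((605.2413330078125, 139.9114227294922), 73.89747619628906) plane [-0.00000e+00 -1.00000e-03  2.10792e+02] 30853
[ 0.051  0.016 -0.001]
```

Emit:
step_arm --moves '[{"tx":0.05,"ty":0.02,"tz":0.7,"ax":0,"ay":0,"az":0},{"tx":0,"ty":0,"tz":0.7,"ax":0,"ay":0,"az":0},{"tx":0,"ty":0,"tz":0.7,"ax":0,"ay":0,"az":0},{"tx":0,"ty":0,"tz":0.7,"ax":0,"ay":0,"az":0},{"tx":0,"ty":0,"tz":0.3,"ax":0,"ay":0,"az":0}]'

```text
clock: 52.18
eef_pos: [604.5, 143.7, 129.4]
tcp_rot: [-3.14, -0.001, 2.224]
contact_force: [-0.3, 0.4, -1.9]
opening: 0.288
grasp_force: 49.3
```

Emit:
step_arm --moves '[{"tx":0,"ty":0,"tz":0.1,"ax":0,"ay":0,"az":0},{"tx":0,"ty":0,"tz":0.1,"ax":0,"ay":0,"az":0},{"tx":0,"ty":0,"tz":0.1,"ax":0,"ay":0,"az":0},{"tx":0,"ty":0,"tz":0,"ax":0,"ay":0,"az":0}]'

```text
clock: 52.68
eef_pos: [605.4, 144.0, 123.9]
tcp_rot: [3.141, 0.0, 2.224]
contact_force: [0.7, -0.4, -2.0]
opening: 0.287
grasp_force: 49.3
```

Emit:
step_arm --moves '[{"tx":0,"ty":0,"tz":0.06,"ax":0,"ay":0,"az":0},{"tx":0,"ty":0,"tz":0,"ax":0,"ay":0,"az":0}]'

```text
clock: 52.92
eef_pos: [605.3, 143.9, 122.3]
tcp_rot: [3.141, 0.0, 2.224]
contact_force: [-0.3, -0.3, -2.2]
opening: 0.287
grasp_force: 49.3
```

Emit:
step_arm --moves '[{"tx":0,"ty":0,"tz":0.05,"ax":0,"ay":0,"az":0},{"tx":0,"ty":0,"tz":0,"ax":0,"ay":0,"az":0}]'

```text
clock: 53.18
eef_pos: [605.5, 143.9, 121.2]
tcp_rot: [3.141, 0.0, 2.224]
contact_force: [-0.3, -0.1, 1.0]
opening: 0.289
grasp_force: 49.7
```

Touching at the expected height, so I release and raise.

Emit:
step_arm --moves '[{"tx":0,"ty":0,"tz":0,"ax":0,"ay":0,"az":0},{"tx":0,"ty":0,"tz":0,"ax":0,"ay":0,"az":0},{"tx":0,"ty":0,"tz":-0.5,"ax":0,"ay":0,"az":0},{"tx":0,"ty":0,"tz":-0.9,"ax":0,"ay":0,"az":0},{"tx":0,"ty":0,"tz":-0.9,"ax":0,"ay":0,"az":0}]' --gripper 0.6

```text
clock: 53.8
eef_pos: [605.5, 143.9, 179.9]
tcp_rot: [3.141, 0.0, 2.224]
contact_force: [0.1, 0.5, -0.4]
opening: 0.6
grasp_force: 0.0
```

Emit:
step_arm --moves '[{"tx":0,"ty":0,"tz":-0.9,"ax":0,"ay":0,"az":0},{"tx":0,"ty":0,"tz":-0.9,"ax":0,"ay":0,"az":0},{"tx":0,"ty":0,"tz":0,"ax":0,"ay":0,"az":0}]' --gripper 0

```text
clock: 54.18
eef_pos: [606.6, 144.2, 226.1]
tcp_rot: [3.137, 0.002, 2.224]
contact_force: [0.0, 0.1, -1.1]
opening: 0.004
grasp_force: 0.0
```

```bash
python3 -c "
from lid import *
s,p,M=tools();print(p,s['tcp_rot'],s['opening']);lid(np.array([605,143]),123,110)
for n in ('scene','side'):
    q,d,i=grab(n);W=cloud(d,i);h=cv2.cvtColor(q,cv2.COLOR_RGB2HSV)
    m=((cv2.inRange(h,(0,180,100),(6,255,255))>0)|(cv2.inRange(h,(174,180,100),(180,255,255))>0))&(W[...,2]>60)&(W[...,2]<200)&(W[...,0]>500)&(W[...,0]<700)&(W[...,1]<0)&(W[...,1]>-220)
    w=W[m];print(n,'pad',m.sum(),w.mean(0).round(1),w.min(0).round(),w.max(0).round())
"; python3 can.py
```

```text
[606.60195633 144.16530139 226.0567322 ] [3.13712173e+00 1.79556759e-03 2.22417609e+00] 0.0040717330359075704
scene knob (array([609.2, 135.4,  13. ]), 52, 4.3) disc ((605.047119140625, 145.15280151367188), 76.06527709960938) plane [ -0.     -0.    123.426] 1950
side knob (array([609. , 145.5,  13. ]), 38, 4.1) disc ((604.8654174804688, 142.55238342285156), 76.6293716430664) plane [1.0000e-03 6.0000e-03 1.2387e+02] 1039
wrist knob (array([606.4, 134.9,  13. ]), 611, 4.4) disc ((605.3984985351562, 142.62855529785156), 73.88724517822266) plane [ 0.00000e+00 -1.00000e-03  1.23124e+02] 15673
scene pad 142 [ 606.8 -121.7  147.5] [ 587. -137.  130.] [ 626. -108.  164.]
side pad 103 [ 604.8 -129.3  149.3] [ 587. -139.  134.] [ 622. -115.  165.]
side in can px 0  else [([298.0, 164.0], 189, [476.0, 340.0, 7.0]), ([351.0, 225.0], 60, [614.0, -133.0, 141.0])]
scene in can px 0  else [([272.0, 178.0], 84, [614.0, -120.0, 141.0]), ([442.0, 262.0], 428, [495.0, 373.0, 6.0])]
```

Emit:
step_arm --moves '[{"tx":-0.945,"ty":-0.722,"tz":0,"ax":0,"ay":0,"az":0},{"tx":-0.945,"ty":-0.722,"tz":0,"ax":0,"ay":0,"az":0},{"tx":-0.945,"ty":-0.722,"tz":0,"ax":0,"ay":0,"az":0},{"tx":-0.945,"ty":-0.722,"tz":0,"ax":0,"ay":0,"az":0},{"tx":-0.945,"ty":-0.722,"tz":0,"ax":0,"ay":0,"az":0}]'

```text
clock: 55.15
eef_pos: [605.2, -5.7, 223.0]
tcp_rot: [-3.142, -0.0, 2.224]
contact_force: [0.8, -0.5, -0.1]
opening: 0.0
grasp_force: 0.0
```

Emit:
step_arm --moves '[{"tx":-0.945,"ty":-0.722,"tz":0,"ax":0,"ay":0,"az":0},{"tx":-0.945,"ty":-0.722,"tz":0,"ax":0,"ay":0,"az":0},{"tx":-0.945,"ty":-0.722,"tz":0,"ax":0,"ay":0,"az":0},{"tx":-0.945,"ty":-0.722,"tz":0,"ax":0,"ay":0,"az":0},{"tx":0,"ty":0,"tz":0,"ax":0,"ay":0,"az":0}]'

```text
clock: 55.78
eef_pos: [605.3, -125.4, 222.9]
tcp_rot: [-3.141, -0.0, 2.222]
contact_force: [0.2, 0.2, -0.2]
opening: -0.004
grasp_force: 0.0
```

```bash
python3 -c "
from tool import *
s,p,M=tools();print(p,s['tcp_rot'],units([604,-125,150]),'per press',units(p+[-30,-4,-84]))
for n in ('scene','side'):
    q,d,i=grab(n);W=cloud(d,i)
    m=(np.hypot(W[...,0]-p[0],W[...,1]-p[1])<30)&(W[...,2]>175)&(W[...,2]<300)&(q.max(-1)<110)
    w=W[m];lo=w[w[:,2]<np.nanmin(w[:,2])+12];print(n,'tip',lo.mean(0).round(1),np.sort(w[:,2])[:6].round(),len(lo))
q,d,i=grab('side');save('sc',cv2.resize(q[120:280,270:470],None,fx=3.5,fy=3.5))
"
```

```text
[ 605.25910821 -125.36936092  222.85635128] [-3.14139704e+00 -3.57434315e-04  2.22193808e+00] [ 0.041 -0.031  2.914] per press [ 0.599 -1.051  3.36 ]
scene tip [ 608.5 -121.   235.7] [231. 232. 232. 233. 233. 235.] 12
side tip [ 600.7 -131.5  244.4] [237. 241. 241. 241. 243. 243.] 17
```

View pics/sc.png

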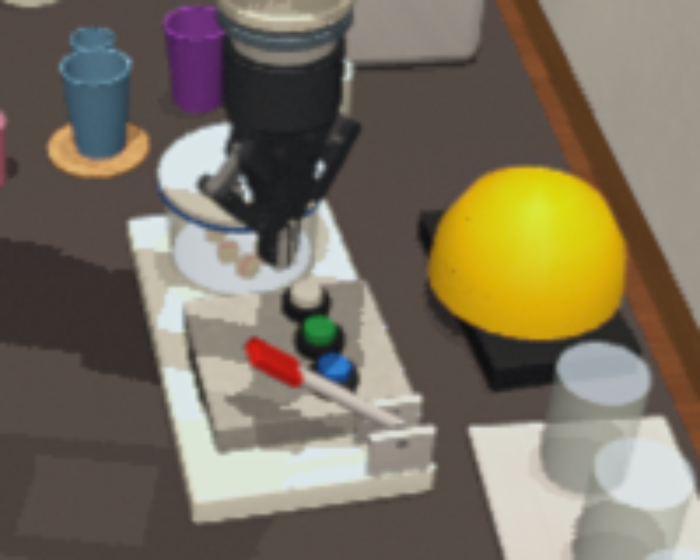

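The picture shows the lid on the canister, the cup on its coaster (95,105), and the fingers above the red lever pad (273,362). Now I press the lever along its arc.

Emit:
step_arm --moves '[{"tx":0.04,"ty":-0.03,"tz":0.9,"ax":0,"ay":0,"az":0},{"tx":0,"ty":0,"tz":0.9,"ax":0,"ay":0,"az":0},{"tx":0,"ty":0,"tz":0.8,"ax":0,"ay":0,"az":0},{"tx":0,"ty":0,"tz":0.4,"ax":0,"ay":0,"az":0},{"tx":0,"ty":0,"tz":0,"ax":0,"ay":0,"az":0}]'

```text
clock: 56.55
eef_pos: [604.8, -122.7, 148.5]
tcp_rot: [3.141, 0.0, 2.225]
contact_force: [0.5, -0.3, -0.2]
opening: -0.002
grasp_force: 0.0
```

Emit:
step_arm --moves '[{"tx":0.14,"ty":-0.25,"tz":0.4,"ax":0,"ay":0,"az":0},{"tx":0.12,"ty":-0.22,"tz":0.4,"ax":0,"ay":0,"az":0},{"tx":0.1,"ty":-0.18,"tz":0.4,"ax":0,"ay":0,"az":0},{"tx":0.08,"ty":-0.14,"tz":0.4,"ax":0,"ay":0,"az":0}]'

```text
clock: 57.05
eef_pos: [582.3, -126.7, 109.4]
tcp_rot: [3.14, 0.001, 2.224]
contact_force: [-0.9, 0.6, 4.2]
opening: 0.0
grasp_force: 1.9
```

Emit:
step_arm --moves '[{"tx":0.06,"ty":-0.1,"tz":0.4,"ax":0,"ay":0,"az":0},{"tx":0.04,"ty":-0.07,"tz":0.4,"ax":0,"ay":0,"az":0},{"tx":0.03,"ty":-0.04,"tz":0.4,"ax":0,"ay":0,"az":0},{"tx":0,"ty":0,"tz":0,"ax":0,"ay":0,"az":0}]'

```text
clock: 57.55
eef_pos: [575.1, -127.0, 77.3]
tcp_rot: [-3.141, -0.001, 2.224]
contact_force: [0.0, -0.2, -0.2]
opening: 0.0
grasp_force: 0.0
```

```bash
cat > pad.py <<'E'
from tool import *
for n in ('scene','side'):
    q,d,i=grab(n);W=cloud(d,i);h=cv2.cvtColor(q,cv2.COLOR_RGB2HSV)
    m=((cv2.inRange(h,(0,180,90),(6,255,255))>0)|(cv2.inRange(h,(174,180,90),(180,255,255))>0))&(W[...,2]>30)&(W[...,2]<200)&(W[...,0]>500)&(W[...,0]<700)&(W[...,1]<0)&(W[...,1]>-220)
    w=W[m];print(n,'pad',m.sum(),w.mean(0).round(1),w.min(0).round(),w.max(0).round())
s=r.sense();print(s['eef_pos'],s['contact_force'])
E
python3 pad.py
```

```text
scene pad 89 [ 579.6 -123.7   67.7] [ 554. -138.   61.] [ 599. -112.   72.]
side pad 126 [ 576.3 -130.9   67.9] [ 556. -143.   60.] [ 598. -114.   73.]
[ 575.97182945 -127.19062394   78.2474824 ] [ 0.17232786 -0.2647392   0.85747526]
```

The lever is down flat (pad z ≈ 67) with no force on the tool, so the catch holds. On to the blue key.

Emit:
step_arm --moves '[{"tx":0,"ty":0,"tz":-0.9,"ax":0,"ay":0,"az":0},{"tx":0,"ty":0,"tz":-0.9,"ax":0,"ay":0,"az":0},{"tx":0,"ty":0,"tz":-0.3,"ax":0,"ay":0,"az":0},{"tx":-0.01,"ty":0.85,"tz":0,"ax":0,"ay":0,"az":0},{"tx":-0.01,"ty":0.85,"tz":0,"ax":0,"ay":0,"az":0}]'

```text
clock: 58.28
eef_pos: [611.0, -100.9, 130.4]
tcp_rot: [3.141, -0.0, 2.224]
contact_force: [0.0, -0.2, -0.6]
opening: -0.002
grasp_force: 0.0
```

Emit:
step_arm --moves '[{"tx":-0.01,"ty":0.85,"tz":0,"ax":0,"ay":0,"az":0},{"tx":-0.01,"ty":0.85,"tz":0,"ax":0,"ay":0,"az":0},{"tx":-0.02,"ty":0.82,"tz":0,"ax":0,"ay":0,"az":0},{"tx":0,"ty":0,"tz":0,"ax":0,"ay":0,"az":0},{"tx":0,"ty":0,"tz":0,"ax":0,"ay":0,"az":0}]'

```text
clock: 58.9
eef_pos: [660.1, -64.3, 130.7]
tcp_rot: [-3.141, -0.0, 2.225]
contact_force: [0.2, -0.6, -0.1]
opening: -0.003
grasp_force: 0.0
```

```bash
python3 pad.py; python3 -c "
from tool import *
print(units([661,-64.5,84]),'to white',units(np.array([648.8,25.9,0])-[661,-64.5,0]+tools()[1]),'w->g',units(np.array([654.5,-19.7,0])-[648.8,25.9,0]+tools()[1]))
for n in('scene','side','wrist'):
    p,d,i=grab(n);W=cloud(d,i);h=cv2.cvtColor(p,cv2.COLOR_RGB2HSV);X,Y,Z=W[...,0],W[...,1],W[...,2]
    for nm,lo,hi in(('b',(98,120,40),(118,255,255)),('g',(50,120,60),(80,255,255)),('w',(0,0,150),(180,50,255))):
        m=(cv2.inRange(h,lo,hi)>0)&(Z>74)&(Z<86)&(X>620)&(X<690)&(Y<60)&(Y>-100)
        if m.sum()>15: print(n,nm,np.round(cv2.minEnclosingCircle(W[m][:,:2].astype(np.float32))[0],1),W[m].mean(0).round(1),m.sum())
"
```

```text
scene pad 39 [ 566.3 -120.8   66.9] [ 551. -133.   58.] [ 585. -113.   73.]
side pad 125 [ 576.3 -130.8   67.9] [ 556. -144.   60.] [ 596. -115.   73.]
[659.9759314  -64.66977931 130.9327942 ] [0.86720205 0.01807511 0.00235276]
[-0.02   0.037  1.877] to white [3.168e+00 1.810e+00 1.000e-03] w->g [-1.587 -0.927 -0.   ]
scene b [660.  -62.1] [661.2 -61.2  81. ] 61
scene g [655.1 -16.3] [655.6 -15.8  80.9] 58
scene w [651.4  31.6] [650.9  31.1  81.3] 23
side b [658.4 -63.9] [658.1 -65.7  81.2] 65
side g [653.3 -16.2] [653.2 -20.6  81. ] 56
side w [662.8 -28.5] [648.5  23.1  81.9] 48
wrist b [658.2 -65.3] [657.9 -64.7  81.9] 728
wrist g [652.9 -19.4] [652.7 -19.1  81.8] 831
wrist w [647.8  26.3] [647.3  26.2  81.8] 1046
```

Emit:
step_arm --moves '[{"tx":0.02,"ty":-0.03,"tz":0.6,"ax":0,"ay":0,"az":0},{"tx":0,"ty":0,"tz":0.6,"ax":0,"ay":0,"az":0},{"tx":0,"ty":0,"tz":0.6,"ax":0,"ay":0,"az":0},{"tx":0,"ty":0,"tz":0.2,"ax":0,"ay":0,"az":0},{"tx":0,"ty":0,"tz":0,"ax":0,"ay":0,"az":0}]'

```text
clock: 59.78
eef_pos: [659.4, -64.3, 80.3]
tcp_rot: [-3.141, -0.001, 2.224]
contact_force: [-0.1, 0.3, 0.2]
opening: 0.001
grasp_force: 0.0
```

Emit:
step_arm --moves '[{"tx":0,"ty":0,"tz":0.1,"ax":0,"ay":0,"az":0},{"tx":0,"ty":0,"tz":0.1,"ax":0,"ay":0,"az":0},{"tx":0,"ty":0,"tz":0,"ax":0,"ay":0,"az":0}]'

```text
clock: 60.15
eef_pos: [659.7, -64.3, 76.0]
tcp_rot: [3.141, 0.0, 2.224]
contact_force: [-0.9, -0.0, 0.7]
opening: 0.003
grasp_force: 0.0
```

Emit:
step_arm --moves '[{"tx":0,"ty":0,"tz":0.1,"ax":0,"ay":0,"az":0},{"tx":0,"ty":0,"tz":0,"ax":0,"ay":0,"az":0}]'

```text
clock: 60.4
eef_pos: [659.6, -64.3, 73.3]
tcp_rot: [3.141, -0.0, 2.224]
contact_force: [-1.0, -0.1, 0.0]
opening: 0.004
grasp_force: 0.0
```

Emit:
step_arm --moves '[{"tx":0,"ty":0,"tz":0.1,"ax":0,"ay":0,"az":0},{"tx":0,"ty":0,"tz":0.06,"ax":0,"ay":0,"az":0},{"tx":0,"ty":0,"tz":0,"ax":0,"ay":0,"az":0}]'

```text
clock: 60.78
eef_pos: [659.9, -64.3, 69.6]
tcp_rot: [3.141, 0.0, 2.224]
contact_force: [0.7, 0.4, 2.7]
opening: -0.003
grasp_force: 1.3
```

Emit:
step_arm --moves '[{"tx":0,"ty":0,"tz":0.08,"ax":0,"ay":0,"az":0},{"tx":0,"ty":0,"tz":0,"ax":0,"ay":0,"az":0}]'

```text
clock: 61.02
eef_pos: [659.9, -64.3, 67.6]
tcp_rot: [3.141, 0.0, 2.224]
contact_force: [0.3, 0.7, 3.6]
opening: -0.004
grasp_force: 1.9
```

Emit:
step_arm --moves '[{"tx":0,"ty":0,"tz":0.08,"ax":0,"ay":0,"az":0},{"tx":0,"ty":0,"tz":0,"ax":0,"ay":0,"az":0}]'

```text
clock: 61.28
eef_pos: [659.9, -64.3, 65.9]
tcp_rot: [3.141, 0.0, 2.224]
contact_force: [-1.5, 0.6, 7.3]
opening: 0.003
grasp_force: 3.5
```

Emit:
step_arm --moves '[{"tx":0,"ty":0,"tz":0.05,"ax":0,"ay":0,"az":0},{"tx":0,"ty":0,"tz":0,"ax":0,"ay":0,"az":0},{"tx":0,"ty":0,"tz":0,"ax":0,"ay":0,"az":0}]'

```text
clock: 61.65
eef_pos: [660.0, -64.3, 65.7]
tcp_rot: [3.14, 0.001, 2.224]
contact_force: [-4.9, 0.3, 15.9]
opening: 0.002
grasp_force: 8.1
```

Emit:
step_arm --moves '[{"tx":0,"ty":0,"tz":-0.8,"ax":0,"ay":0,"az":0},{"tx":0,"ty":0,"tz":-0.8,"ax":0,"ay":0,"az":0},{"tx":0.8,"ty":0.46,"tz":0,"ax":0,"ay":0,"az":0},{"tx":0.8,"ty":0.46,"tz":0,"ax":0,"ay":0,"az":0},{"tx":0.8,"ty":0.46,"tz":0,"ax":0,"ay":0,"az":0}]'

```text
clock: 62.28
eef_pos: [649.6, 6.4, 103.5]
tcp_rot: [-3.141, -0.001, 2.225]
contact_force: [-0.1, 0.1, -0.1]
opening: -0.001
grasp_force: 0.0
```

Emit:
step_arm --moves '[{"tx":0.77,"ty":0.46,"tz":0,"ax":0,"ay":0,"az":0},{"tx":0,"ty":0,"tz":0,"ax":0,"ay":0,"az":0},{"tx":0,"ty":0,"tz":0.6,"ax":0,"ay":0,"az":0},{"tx":0,"ty":0,"tz":0.6,"ax":0,"ay":0,"az":0},{"tx":0,"ty":0,"tz":0,"ax":0,"ay":0,"az":0}]'

```text
clock: 62.9
eef_pos: [646.8, 25.9, 72.2]
tcp_rot: [-3.14, -0.002, 2.223]
contact_force: [-0.5, 0.4, 0.3]
opening: -0.003
grasp_force: 0.0
```

Emit:
step_arm --moves '[{"tx":0,"ty":0,"tz":0.1,"ax":0,"ay":0,"az":0},{"tx":0,"ty":0,"tz":0.1,"ax":0,"ay":0,"az":0},{"tx":0,"ty":0,"tz":0.06,"ax":0,"ay":0,"az":0},{"tx":0,"ty":0,"tz":0,"ax":0,"ay":0,"az":0}]'

```text
clock: 63.4
eef_pos: [648.2, 26.3, 68.0]
tcp_rot: [3.141, 0.0, 2.224]
contact_force: [-1.3, -2.0, 4.6]
opening: -0.0
grasp_force: 1.8
```

Emit:
step_arm --moves '[{"tx":0,"ty":0,"tz":0.04,"ax":0,"ay":0,"az":0},{"tx":0,"ty":0,"tz":0,"ax":0,"ay":0,"az":0}]'

```text
clock: 63.65
eef_pos: [648.2, 26.5, 66.9]
tcp_rot: [3.141, 0.0, 2.224]
contact_force: [-0.8, -3.0, 3.5]
opening: 0.002
grasp_force: 2.1
```

Emit:
step_arm --moves '[{"tx":0,"ty":0,"tz":0.06,"ax":0,"ay":0,"az":0},{"tx":0,"ty":0,"tz":0,"ax":0,"ay":0,"az":0}]'

```text
clock: 63.9
eef_pos: [648.3, 26.5, 65.8]
tcp_rot: [3.141, 0.0, 2.224]
contact_force: [-2.1, -3.3, 7.8]
opening: 0.001
grasp_force: 4.5
```

Emit:
step_arm --moves '[{"tx":0,"ty":0,"tz":0.04,"ax":0,"ay":0,"az":0},{"tx":0,"ty":0,"tz":0,"ax":0,"ay":0,"az":0},{"tx":0,"ty":0,"tz":0,"ax":0,"ay":0,"az":0}]'

```text
clock: 64.28
eef_pos: [648.4, 26.5, 65.7]
tcp_rot: [3.14, 0.001, 2.224]
contact_force: [-4.4, -3.7, 16.5]
opening: 0.002
grasp_force: 8.3
```

Emit:
step_arm --moves '[{"tx":0,"ty":0,"tz":-0.8,"ax":0,"ay":0,"az":0},{"tx":0,"ty":0,"tz":-0.8,"ax":0,"ay":0,"az":0},{"tx":-0.79,"ty":-0.46,"tz":0,"ax":0,"ay":0,"az":0},{"tx":-0.78,"ty":-0.46,"tz":0,"ax":0,"ay":0,"az":0},{"tx":0,"ty":0,"tz":0,"ax":0,"ay":0,"az":0}]'

```text
clock: 64.9
eef_pos: [653.3, -21.2, 103.5]
tcp_rot: [-3.141, -0.0, 2.222]
contact_force: [-0.2, 0.4, 0.3]
opening: 0.002
grasp_force: 0.0
```

Emit:
step_arm --moves '[{"tx":0,"ty":0,"tz":0.6,"ax":0,"ay":0,"az":0},{"tx":0,"ty":0,"tz":0.6,"ax":0,"ay":0,"az":0},{"tx":0,"ty":0,"tz":0.1,"ax":0,"ay":0,"az":0},{"tx":0,"ty":0,"tz":0.1,"ax":0,"ay":0,"az":0},{"tx":0,"ty":0,"tz":0,"ax":0,"ay":0,"az":0}]'

```text
clock: 65.53
eef_pos: [653.4, -18.3, 69.3]
tcp_rot: [3.141, -0.0, 2.225]
contact_force: [-2.6, 0.9, 3.1]
opening: -0.0
grasp_force: 1.4
```

Emit:
step_arm --moves '[{"tx":0,"ty":0,"tz":0.08,"ax":0,"ay":0,"az":0},{"tx":0,"ty":0,"tz":0.08,"ax":0,"ay":0,"az":0},{"tx":0,"ty":0,"tz":0,"ax":0,"ay":0,"az":0}]'

```text
clock: 65.9
eef_pos: [653.9, -18.4, 65.9]
tcp_rot: [3.14, 0.0, 2.224]
contact_force: [-3.8, 0.7, 7.1]
opening: 0.006
grasp_force: 3.8
```

Emit:
step_arm --moves '[{"tx":0,"ty":0,"tz":0.05,"ax":0,"ay":0,"az":0},{"tx":0,"ty":0,"tz":0,"ax":0,"ay":0,"az":0},{"tx":0,"ty":0,"tz":0,"ax":0,"ay":0,"az":0}]'

```text
clock: 66.28
eef_pos: [654.0, -18.4, 65.7]
tcp_rot: [3.14, 0.0, 2.224]
contact_force: [-7.8, 1.6, 16.5]
opening: 0.001
grasp_force: 8.4
```

Emit:
step_arm --moves '[{"tx":0,"ty":0,"tz":-0.9,"ax":0,"ay":0,"az":0},{"tx":0,"ty":0,"tz":-0.9,"ax":0,"ay":0,"az":0},{"tx":0,"ty":0,"tz":-0.9,"ax":0,"ay":0,"az":0},{"tx":0,"ty":0,"tz":-0.9,"ax":0,"ay":0,"az":0},{"tx":0,"ty":0,"tz":-0.9,"ax":0,"ay":0,"az":0}]'

```text
clock: 66.9
eef_pos: [653.8, -18.7, 177.1]
tcp_rot: [3.141, 0.001, 2.224]
contact_force: [-0.0, -0.4, -0.2]
opening: -0.0
grasp_force: 0.0
```

Emit:
step_arm --moves '[{"tx":0,"ty":-0.9,"tz":-0.9,"ax":0,"ay":0,"az":0},{"tx":0,"ty":-0.9,"tz":0,"ax":0,"ay":0,"az":0},{"tx":0,"ty":-0.9,"tz":0,"ax":0,"ay":0,"az":0},{"tx":0,"ty":0,"tz":0,"ax":0,"ay":0,"az":0}]'

```text
clock: 67.4
eef_pos: [598.7, -60.6, 198.7]
tcp_rot: [-3.141, -0.0, 2.223]
contact_force: [0.3, 1.5, 0.2]
opening: 0.0
grasp_force: 0.0
```

```bash
python3 pad.py; python3 -c "
from lid import *
lid(np.array([605,143]),123,110)
for n in('scene','side'):
    p,d,i=grab(n);W=cloud(d,i);h=cv2.cvtColor(p,cv2.COLOR_RGB2HSV).astype(int);X,Y,Z=W[...,0],W[...,1],W[...,2]
    bl=(h[...,0]>90)&(h[...,0]<120)&(h[...,1]>70)&(np.hypot(X-475,Y-363)<55)&(Z>98)&(Z<112);print(n,'rim',circ(W[bl],34))
    g=(h[...,0]<30)&(h[...,1]>130)&(h[...,2]>90)&(Z>4)&(Z<60)&(X>250)&(X<590)&(Y>-300)&(Y<520)&(np.hypot(X-475,Y-363)>60);print(' stray px',g.sum())
    for nm,lo,hi in(('b',(98,120,40),(118,255,255)),('g',(50,120,60),(80,255,255))):
        m=(cv2.inRange(h.astype(np.uint8),lo,hi)>0)&(Z>70)&(Z<86)&(X>620)&(X<690)&(Y<60)&(Y>-100);print(' ',nm,np.median(Z[m]).round(1))
p,d,i=grab('side');save('sd',cv2.resize(p[100:400,200:500],None,fx=2,fy=2))
"
```

```text
scene pad 104 [ 576.8 -125.2   67.5] [ 554. -140.   59.] [ 598. -112.   71.]
side pad 127 [ 576.1 -130.8   67.9] [ 556. -144.   61.] [ 596. -114.   72.]
[600.15888299 -59.77924024 198.79535825] [-0.54248587  0.02612551 -0.23600648]
scene knob (array([614.2, 154.2,  13. ]), 54, 4.1) disc ((606.490234375, 142.8433380126953), 75.46279907226562) plane [  0.     -0.    123.402] 1946
side knob None disc ((604.68359375, 142.1894073486328), 74.31985473632812) plane [0.00000e+00 1.10000e-02 1.23824e+02] 462
wrist knob None disc ((609.8074951171875, 136.05665588378906), 73.37751007080078) plane [0.00000e+00 1.00000e-03 1.23041e+02] 14873
scene rim (array([478.6, 363.7,  34. ]), 80, 1.4)
 stray px 3
  b 81.3
  g 81.3
side rim (array([476.9, 363.2,  34. ]), 52, 1.9)
 stray px 3
  b 81.5
  g 81.5
```

View pics/sd.png

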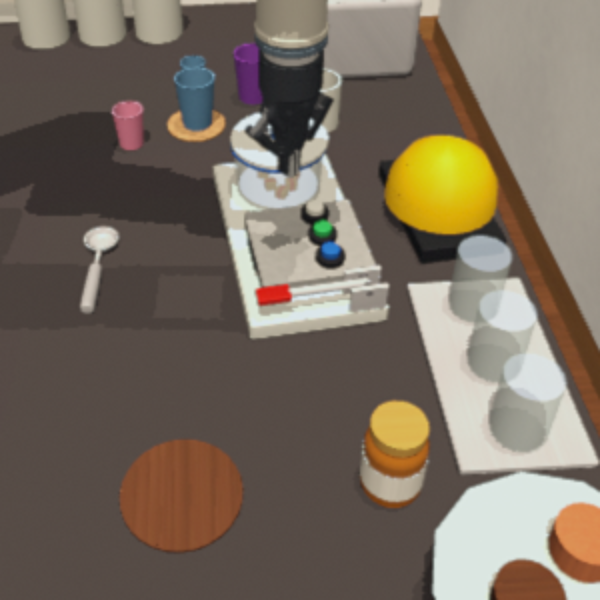

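The final picture shows the lid home at (280,145), the lever level at (273,295), the keys up and the cup on its coaster at (195,100). No toffees lie about, so I hand in.

```bash
python3 -c "
from rig import workorder
print(workorder.sign_off())"
```

```text
the job is handed in; nothing more can be done
None
```

I handed the job in at about 67 s of the 210 s; it returned no verdict. By my last measurements and pictures every required step was met, except that I counted only five toffees in the canister. No more were seen in the cup or on the counter.

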